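# Stock and temperature-map the cold-room rack under the tablet's camera

### The arm

A 6-joint arm with a two-finger parallel gripper is mounted at the origin on the work surface. World frame = base frame: x ahead of the robot, y to its left, z up, the work surface at z = 0. Lengths are in mm, angles in rad, forces in N, time in s.
With the tool pointing down it reaches from about 275 to 825 mm from the base axis. Payload 5.2 kg.
Tool frame: the origin (TCP) lies midway between the tips of the shut fingers; the grasp point (between the pads) lies 19 mm behind it; z points along the fingers, y is the direction in which the jaws open and shut (so a half turn about z gives the same grasp; the last joint's range is limited). The gripper opens to 93 mm and grips with 3 to 60 N. Pads are 15 mm wide; open, the fingers measure 128 mm over their backs; the gripper's body (75 mm by 188 mm) begins 65 mm behind the grasp point.
Start: joints at [-1.438, 0.259, 1.535, -0, 1.348, -0.203], TCP at [181.259, -519.278, 218.653] pointing down, gripper open.
Joint ranges: [-3.14, 3.14], [-0.91, 2.08], [0.19, 2.58], [-1.22, 4.36], [0.22, 2.71], [-3.12, 3.12]. Speed limits (rad/s): [2.57, 2.57, 3.14, 3.14, 3.14, 3.14].

### API

Orientations are given as a rotation vector (axis times angle).
In Python, from bench import env gives the robot as it stands. The module is installed in compiled form; this text tells all that it offers.
- The arm moves only by the tool play_rows, never from a script. Its argument "commands" is a list that holds one entry, the list of rows, each a list of 7 numbers: the turn, a rotation vector about the tool's x, y, z in rad, then the shift along the tool's x, y, z in m, then the closure, from -1 (fully open) to 1 (shut), so that 0 is half open. A call has 1 to 12 rows; each row is the pose to reach, as a shift and turn from the pose commanded when the call began, along the tool's axes at that moment; what a row does not reach only later rows make up. A row lasts 1/8 s, in which the tool goes at most 62.5 mm and 10.7 degrees, less where a joint would pass 70% of its speed; a pose out of reach is approached as far as the arm can. A call with a gripper value outside its range is refused whole. The fingers move at their own pace and stop on an object; "squeeze" is the grip in N (left out, the last holds). Time passes only in rows, so rows that repeat a pose let the fingers close. It gives the time, the measured TCP pose, the force and the opening at its end, in the units of the state.
- env.get_state(): the state, without advancing time (a new reading comes with each control period).
- env.snapshot(name): name is "scene" or "side" or "wrist"; returns (picture, depth): 400x640x3 uint8, red, green, blue; 400x640 float32, mm along the optical axis (not along the pixel's ray), 0 where there is no reading.
- env.camera_info(name): a dict with "intrinsics" (3x3 intrinsics, pixels), "R" (3x3) and "t" (3): a world point X has camera coordinates R X + t. Camera axes: x right, y down, z forward; pixel columns grow to the right and rows downward; lengths in mm; the calibration is good to about 2 mm. A picture is of the moment at which its call begins: read the wrist's pose just before it. camera_info takes no time and is no camera call; for the wrist camera it gives the pose at the moment of the call.
- env.job_done(): hands the job in, once; it reports no verdict.
Trained networks look in the newest picture that a camera, given by its name, has taken for a name from the list of things; names that differ only in an ending like _2 or _b are one class to them, and where a whole thing is asked for, a point or a joint stands for the part that bears it (a point fixed in the world has none). Each returns a list of dicts, best first, with "p" (0 to 1); they miss things now and then, are a little off and sometimes report something else, mostly with a low value. They report only what shows in the picture. A call takes as long as a camera call.
- env.silhouettes(camera, label): "region" (400x640 bool, what is visible of it) and "bbox" ([left, top, right, bottom] as shares, 0 to 1, of the picture: columns of its width, rows of its height, round what is visible of it).
- env.spot_point(camera, label): "at" ([column, row] as shares, 0 to 1, of the picture: columns of its width, rows of its height: a listed point, or the origin of a listed thing).
The state is a dict: "time": time; "joint_pos": joint angles; "joint_vel": joint speeds; "joint_torque": joint torques, N m; "tcp_pos": TCP position; "orientation": TCP orientation; "force": force on the tool from outside, world axes, zero at the start; "moment": the same for the moment, N m; "gripper_width": opening from 0.0 (shut) to 1.0 (fully open).
Only numpy, scipy, OpenCV 4.12 (cv2) and the standard library are available. Lean on these libraries where they do the work, as an engineer would, in place of code of your own. Each camera call takes 0.05 s, during which the arm holds its last target. There are 200 camera calls.

### The job

Before anything goes on the rack, set the tablet on its stand to record the work: swivel it until the camera on its back points at the middle of the divider rack's front, its screen leaning back 30 degrees from upright. With it so set, stand the two delivered cartons upright in the empty outer bays, wholly inside the rack, and clip every temperature logger from the bench onto the front edge of a rack plate, one to a plate, level, at least half of its jaws on, clear of the rack's floor. When all is in place put the tablet back upright and square with the rack, screen to the robot's side; do not disturb the bottle or the carton already in the rack.

Things in the scene. Friction and masses are not known exactly. Their poses are not given: they have to be found in the camera images.
- tablet_tilt (a joint): Lean of the black tablet (220 mm wide, 150 high, 14 thick; screen on its front, small camera on its back) about its level hinge; rad, 0 = upright, positive = screen leaning back (top edge moves towards the camera side), stops at -0.35 and 1.3; friction (0.45 N m) holds it where it is left.
- tablet_hinge (a point): Point where the tablet's hinge crosses the axis of its stand's upright pole, 104 mm above the bench; the stand's foot (140 mm across) is fixed. This point's axes turn with the swivel (friction 0.12 N m, stays where left) but do not lean: x is level, straight out of the tablet's back, the way its camera looks; y along the hinge; z up.
- tablet_top (a point): Middle of the tablet's top edge, in the middle of its 14 mm thickness. Axes: x straight out of the back, y along the edge, z up along the tablet; with no lean this point is 14 mm to -x and 100 mm above the hinge point. The edge is free to be pinched along its whole 220 mm.
- rack_mid (a point): Middle of the front of the fixed aluminium divider rack: floor tray 160 x 360 x 15 mm, on it four upright plates 8 mm thick, 150 deep, 120 high, 110 apart; low back 50 mm high; open at front and top. Point in line with the plates' front edges, 75 mm above the bench. x points into the rack (away from the robot), y left, z up. A carton stands in the middle bay, well back from the edges.
- edge1 (a point): Middle of the front edge (half-way up, 75 mm above the bench) of the rack's leftmost plate; the upright edge is 8 mm thick and 120 mm high (60 mm above and below this point). x points into the rack along the plate, y to the left across it, z up.
- edge2 (a point): Middle of the front edge (half-way up, 75 mm above the bench) of the rack's second from the left plate; the upright edge is 8 mm thick and 120 mm high (60 mm above and below this point). x points into the rack along the plate, y to the left across it, z up.
- edge3 (a point): Middle of the front edge (half-way up, 75 mm above the bench) of the rack's third from the left plate; the upright edge is 8 mm thick and 120 mm high (60 mm above and below this point). x points into the rack along the plate, y to the left across it, z up.
- edge4 (a point): Middle of the front edge (half-way up, 75 mm above the bench) of the rack's rightmost plate; the upright edge is 8 mm thick and 120 mm high (60 mm above and below this point). x points into the rack along the plate, y to the left across it, z up.
- logger1_grip (a point): Temperature logger on a sprung clip like a large clothes peg, 105 mm long, 36 mm high, about 80 g, lying with its hinge pin upright; white logger case (46 x 16 x 36 mm) on the left jaw. Point midway between the two black handles, half-way up, 38 mm behind the pin. x from handles to jaws, y left, z up. Over the handles here: 46 mm free, 30 mm (parallel) when squeezed fully, 10 N. May be absent.
- logger1_jaw (a point): Middle of the same clip's jaws, half-way up, 68 mm in front of its grip point (same axes, fixed to the left half). Jaws 35 mm long (17 mm before and behind this point), 36 mm high; 4 mm apart when free, 16 to 22 mm over their front half when squeezed fully; they lie flat on an 8 mm plate.
- logger1_lever (a joint): Opening of the same clip; rad between its halves, 0 = free and shut, 0.40 = squeezed fully open (a stop), about 0.10 when gripping an 8 mm plate. On squeezing, each half turns by half of this value about the pin.
- logger2_grip (a point): Temperature logger on a sprung clip like a large clothes peg, 105 mm long, 36 mm high, about 80 g, lying with its hinge pin upright; white logger case (46 x 16 x 36 mm) on the left jaw. Point midway between the two black handles, half-way up, 38 mm behind the pin. x from handles to jaws, y left, z up. Over the handles here: 46 mm free, 30 mm (parallel) when squeezed fully, 10 N. May be absent.
- logger2_jaw (a point): Middle of the same clip's jaws, half-way up, 68 mm in front of its grip point (same axes, fixed to the left half). Jaws 35 mm long (17 mm before and behind this point), 36 mm high; 4 mm apart when free, 16 to 22 mm over their front half when squeezed fully; they lie flat on an 8 mm plate.
- logger2_lever (a joint): Opening of the same clip; rad between its halves, 0 = free and shut, 0.40 = squeezed fully open (a stop), about 0.10 when gripping an 8 mm plate. On squeezing, each half turns by half of this value about the pin.
- logger3_grip (a point): Temperature logger on a sprung clip like a large clothes peg, 105 mm long, 36 mm high, about 80 g, lying with its hinge pin upright; white logger case (46 x 16 x 36 mm) on the left jaw. Point midway between the two black handles, half-way up, 38 mm behind the pin. x from handles to jaws, y left, z up. Over the handles here: 46 mm free, 30 mm (parallel) when squeezed fully, 10 N. May be absent.
- logger3_jaw (a point): Middle of the same clip's jaws, half-way up, 68 mm in front of its grip point (same axes, fixed to the left half). Jaws 35 mm long (17 mm before and behind this point), 36 mm high; 4 mm apart when free, 16 to 22 mm over their front half when squeezed fully; they lie flat on an 8 mm plate.
- logger3_lever (a joint): Opening of the same clip; rad between its halves, 0 = free and shut, 0.40 = squeezed fully open (a stop), about 0.10 when gripping an 8 mm plate. On squeezing, each half turns by half of this value about the pin.
- logger4_grip (a point): Temperature logger on a sprung clip like a large clothes peg, 105 mm long, 36 mm high, about 80 g, lying with its hinge pin upright; white logger case (46 x 16 x 36 mm) on the left jaw. Point midway between the two black handles, half-way up, 38 mm behind the pin. x from handles to jaws, y left, z up. Over the handles here: 46 mm free, 30 mm (parallel) when squeezed fully, 10 N. May be absent.
- logger4_jaw (a point): Middle of the same clip's jaws, half-way up, 68 mm in front of its grip point (same axes, fixed to the left half). Jaws 35 mm long (17 mm before and behind this point), 36 mm high; 4 mm apart when free, 16 to 22 mm over their front half when squeezed fully; they lie flat on an 8 mm plate.
- logger4_lever (a joint): Opening of the same clip; rad between its halves, 0 = free and shut, 0.40 = squeezed fully open (a stop), about 0.10 when gripping an 8 mm plate. On squeezing, each half turns by half of this value about the pin.
- stock1_mid (a point): Centre of a delivered white carton standing on the bench: 55 mm (its x) by 65 mm (its y) by 100 mm high, about 150 g, rigid, upright (this point is half-way up).
- stock2_mid (a point): Centre of a delivered white carton standing on the bench: 55 mm (its x) by 65 mm (its y) by 100 mm high, about 150 g, rigid, upright (this point is half-way up).
- carton: Carton like the delivered ones, already standing in the middle bay of the rack; leave alone. Origin under its centre.
- spray: White bottle, 64 mm across and 170 mm high, on the bench; leave alone. Origin under its centre.

How it is judged (in metres and radians):
On the way, in this order (a step that is already met when the one before it is completed fails the run):
1. before any delivered carton or logger is in its place on the rack, the tablet leans back 30 degrees (within 6) and its camera points at the middle of the rack (within 55 mm sideways) (value of joint tablet_tilt between 0.419 and 0.629 rad and y of rack_mid in the frame of tablet_hinge between -0.055 and 0.055 m and x of rack_mid in the frame of tablet_hinge above 0.1 m and not (((x of logger1_jaw in the frame of edge1 between -0.005 and 0.03 m and y of logger1_jaw in the frame of edge1 between -0.01 and 0.01 m and z of logger1_jaw in the frame of edge1 between -0.04 and 0.045 m) or (x of logger1_jaw in the frame of edge2 between -0.005 and 0.03 m and y of logger1_jaw in the frame of edge2 between -0.01 and 0.01 m and z of logger1_jaw in the frame of edge2 between -0.04 and 0.045 m) or (x of logger1_jaw in the frame of edge3 between -0.005 and 0.03 m and y of logger1_jaw in the frame of edge3 between -0.01 and 0.01 m and z of logger1_jaw in the frame of edge3 between -0.04 and 0.045 m) or (x of logger1_jaw in the frame of edge4 between -0.005 and 0.03 m and y of logger1_jaw in the frame of edge4 between -0.01 and 0.01 m and z of logger1_jaw in the frame of edge4 between -0.04 and 0.045 m)) and value of joint logger1_lever between 0.04 and 0.22 rad and angle between logger1_jaw's own z axis and vertical below 0.26 rad) and not (((x of logger2_jaw in the frame of edge1 between -0.005 and 0.03 m and y of logger2_jaw in the frame of edge1 between -0.01 and 0.01 m and z of logger2_jaw in the frame of edge1 between -0.04 and 0.045 m) or (x of logger2_jaw in the frame of edge2 between -0.005 and 0.03 m and y of logger2_jaw in the frame of edge2 between -0.01 and 0.01 m and z of logger2_jaw in the frame of edge2 between -0.04 and 0.045 m) or (x of logger2_jaw in the frame of edge3 between -0.005 and 0.03 m and y of logger2_jaw in the frame of edge3 between -0.01 and 0.01 m and z of logger2_jaw in the frame of edge3 between -0.04 and 0.045 m) or (x of logger2_jaw in the frame of edge4 between -0.005 and 0.03 m and y of logger2_jaw in the frame of edge4 between -0.01 and 0.01 m and z of logger2_jaw in the frame of edge4 between -0.04 and 0.045 m)) and value of joint logger2_lever between 0.04 and 0.22 rad and angle between logger2_jaw's own z axis and vertical below 0.26 rad) and not (((x of logger3_jaw in the frame of edge1 between -0.005 and 0.03 m and y of logger3_jaw in the frame of edge1 between -0.01 and 0.01 m and z of logger3_jaw in the frame of edge1 between -0.04 and 0.045 m) or (x of logger3_jaw in the frame of edge2 between -0.005 and 0.03 m and y of logger3_jaw in the frame of edge2 between -0.01 and 0.01 m and z of logger3_jaw in the frame of edge2 between -0.04 and 0.045 m) or (x of logger3_jaw in the frame of edge3 between -0.005 and 0.03 m and y of logger3_jaw in the frame of edge3 between -0.01 and 0.01 m and z of logger3_jaw in the frame of edge3 between -0.04 and 0.045 m) or (x of logger3_jaw in the frame of edge4 between -0.005 and 0.03 m and y of logger3_jaw in the frame of edge4 between -0.01 and 0.01 m and z of logger3_jaw in the frame of edge4 between -0.04 and 0.045 m)) and value of joint logger3_lever between 0.04 and 0.22 rad and angle between logger3_jaw's own z axis and vertical below 0.26 rad) and not (((x of logger4_jaw in the frame of edge1 between -0.005 and 0.03 m and y of logger4_jaw in the frame of edge1 between -0.01 and 0.01 m and z of logger4_jaw in the frame of edge1 between -0.04 and 0.045 m) or (x of logger4_jaw in the frame of edge2 between -0.005 and 0.03 m and y of logger4_jaw in the frame of edge2 between -0.01 and 0.01 m and z of logger4_jaw in the frame of edge2 between -0.04 and 0.045 m) or (x of logger4_jaw in the frame of edge3 between -0.005 and 0.03 m and y of logger4_jaw in the frame of edge3 between -0.01 and 0.01 m and z of logger4_jaw in the frame of edge3 between -0.04 and 0.045 m) or (x of logger4_jaw in the frame of edge4 between -0.005 and 0.03 m and y of logger4_jaw in the frame of edge4 between -0.01 and 0.01 m and z of logger4_jaw in the frame of edge4 between -0.04 and 0.045 m)) and value of joint logger4_lever between 0.04 and 0.22 rad and angle between logger4_jaw's own z axis and vertical below 0.26 rad) and not ((x of stock1_mid in the frame of rack_mid between 0.026 and 0.125 m and y of stock1_mid in the frame of rack_mid between 0.086 and 0.134 m and z of stock1_mid in the frame of rack_mid between -0.02 and 0 m and angle between stock1_mid's own z axis and vertical below 0.15 rad) or (x of stock1_mid in the frame of rack_mid between 0.026 and 0.125 m and y of stock1_mid in the frame of rack_mid between -0.134 and -0.086 m and z of stock1_mid in the frame of rack_mid between -0.02 and 0 m and angle between stock1_mid's own z axis and vertical below 0.15 rad)) and not ((x of stock2_mid in the frame of rack_mid between 0.026 and 0.125 m and y of stock2_mid in the frame of rack_mid between 0.086 and 0.134 m and z of stock2_mid in the frame of rack_mid between -0.02 and 0 m and angle between stock2_mid's own z axis and vertical below 0.15 rad) or (x of stock2_mid in the frame of rack_mid between 0.026 and 0.125 m and y of stock2_mid in the frame of rack_mid between -0.134 and -0.086 m and z of stock2_mid in the frame of rack_mid between -0.02 and 0 m and angle between stock2_mid's own z axis and vertical below 0.15 rad))), for 0.3 s.
2. with the tablet still so set, both delivered cartons stand in the outer bays and every logger present is clipped on a plate's front edge, each on its own plate (value of joint tablet_tilt between 0.419 and 0.629 rad and y of rack_mid in the frame of tablet_hinge between -0.055 and 0.055 m and x of rack_mid in the frame of tablet_hinge above 0.1 m and ((x of stock1_mid in the frame of rack_mid between 0.026 and 0.125 m and y of stock1_mid in the frame of rack_mid between 0.086 and 0.134 m and z of stock1_mid in the frame of rack_mid between -0.02 and 0 m and angle between stock1_mid's own z axis and vertical below 0.15 rad) or (x of stock1_mid in the frame of rack_mid between 0.026 and 0.125 m and y of stock1_mid in the frame of rack_mid between -0.134 and -0.086 m and z of stock1_mid in the frame of rack_mid between -0.02 and 0 m and angle between stock1_mid's own z axis and vertical below 0.15 rad)) and ((x of stock2_mid in the frame of rack_mid between 0.026 and 0.125 m and y of stock2_mid in the frame of rack_mid between 0.086 and 0.134 m and z of stock2_mid in the frame of rack_mid between -0.02 and 0 m and angle between stock2_mid's own z axis and vertical below 0.15 rad) or (x of stock2_mid in the frame of rack_mid between 0.026 and 0.125 m and y of stock2_mid in the frame of rack_mid between -0.134 and -0.086 m and z of stock2_mid in the frame of rack_mid between -0.02 and 0 m and angle between stock2_mid's own z axis and vertical below 0.15 rad)) and ((x of logger1_jaw in the frame of edge1 between -0.005 and 0.03 m and y of logger1_jaw in the frame of edge1 between -0.01 and 0.01 m and z of logger1_jaw in the frame of edge1 between -0.04 and 0.045 m) or (x of logger1_jaw in the frame of edge2 between -0.005 and 0.03 m and y of logger1_jaw in the frame of edge2 between -0.01 and 0.01 m and z of logger1_jaw in the frame of edge2 between -0.04 and 0.045 m) or (x of logger1_jaw in the frame of edge3 between -0.005 and 0.03 m and y of logger1_jaw in the frame of edge3 between -0.01 and 0.01 m and z of logger1_jaw in the frame of edge3 between -0.04 and 0.045 m) or (x of logger1_jaw in the frame of edge4 between -0.005 and 0.03 m and y of logger1_jaw in the frame of edge4 between -0.01 and 0.01 m and z of logger1_jaw in the frame of edge4 between -0.04 and 0.045 m)) and value of joint logger1_lever between 0.04 and 0.22 rad and angle between each of logger1_jaw, logger2_jaw, logger3_jaw, logger4_jaw's own z axis and vertical below 0.26 rad and ((x of logger2_jaw in the frame of edge1 between -0.005 and 0.03 m and y of logger2_jaw in the frame of edge1 between -0.01 and 0.01 m and z of logger2_jaw in the frame of edge1 between -0.04 and 0.045 m) or (x of logger2_jaw in the frame of edge2 between -0.005 and 0.03 m and y of logger2_jaw in the frame of edge2 between -0.01 and 0.01 m and z of logger2_jaw in the frame of edge2 between -0.04 and 0.045 m) or (x of logger2_jaw in the frame of edge3 between -0.005 and 0.03 m and y of logger2_jaw in the frame of edge3 between -0.01 and 0.01 m and z of logger2_jaw in the frame of edge3 between -0.04 and 0.045 m) or (x of logger2_jaw in the frame of edge4 between -0.005 and 0.03 m and y of logger2_jaw in the frame of edge4 between -0.01 and 0.01 m and z of logger2_jaw in the frame of edge4 between -0.04 and 0.045 m)) and value of joint logger2_lever between 0.04 and 0.22 rad and ((x of logger3_jaw in the frame of edge1 between -0.005 and 0.03 m and y of logger3_jaw in the frame of edge1 between -0.01 and 0.01 m and z of logger3_jaw in the frame of edge1 between -0.04 and 0.045 m) or (x of logger3_jaw in the frame of edge2 between -0.005 and 0.03 m and y of logger3_jaw in the frame of edge2 between -0.01 and 0.01 m and z of logger3_jaw in the frame of edge2 between -0.04 and 0.045 m) or (x of logger3_jaw in the frame of edge3 between -0.005 and 0.03 m and y of logger3_jaw in the frame of edge3 between -0.01 and 0.01 m and z of logger3_jaw in the frame of edge3 between -0.04 and 0.045 m) or (x of logger3_jaw in the frame of edge4 between -0.005 and 0.03 m and y of logger3_jaw in the frame of edge4 between -0.01 and 0.01 m and z of logger3_jaw in the frame of edge4 between -0.04 and 0.045 m)) and value of joint logger3_lever between 0.04 and 0.22 rad and ((x of logger4_jaw in the frame of edge1 between -0.005 and 0.03 m and y of logger4_jaw in the frame of edge1 between -0.01 and 0.01 m and z of logger4_jaw in the frame of edge1 between -0.04 and 0.045 m) or (x of logger4_jaw in the frame of edge2 between -0.005 and 0.03 m and y of logger4_jaw in the frame of edge2 between -0.01 and 0.01 m and z of logger4_jaw in the frame of edge2 between -0.04 and 0.045 m) or (x of logger4_jaw in the frame of edge3 between -0.005 and 0.03 m and y of logger4_jaw in the frame of edge3 between -0.01 and 0.01 m and z of logger4_jaw in the frame of edge3 between -0.04 and 0.045 m) or (x of logger4_jaw in the frame of edge4 between -0.005 and 0.03 m and y of logger4_jaw in the frame of edge4 between -0.01 and 0.01 m and z of logger4_jaw in the frame of edge4 between -0.04 and 0.045 m)) and value of joint logger4_lever between 0.04 and 0.22 rad and horizontal distance between logger1_jaw and logger2_jaw above 0.06 m and horizontal distance between each of logger1_jaw, logger2_jaw and logger3_jaw above 0.06 m and horizontal distance between each of logger1_jaw, logger2_jaw, logger3_jaw and logger4_jaw above 0.06 m), for 0.3 s.
3. the tablet is upright (within 6 degrees) and square with the rack (within 8 degrees) (value of joint tablet_tilt between -0.105 and 0.105 rad and angle between the x axis of tablet_hinge and the x axis of rack_mid, either way round below 0.14 rad), for 0.3 s.
At the end, for the whole second after the job is handed in: Tablet upright within 6 degrees, square with the rack within 8; both cartons upright inside the outer bays; each logger grips a plate of its own, jaw middle at most 5 mm before the front edge, within 10 mm of the plate, level within 15 degrees, centre 35 to 120 mm up (all of step 3 and ((x of stock1_mid in the frame of rack_mid between 0.026 and 0.125 m and y of stock1_mid in the frame of rack_mid between 0.086 and 0.134 m and z of stock1_mid in the frame of rack_mid between -0.02 and 0 m and angle between stock1_mid's own z axis and vertical below 0.15 rad) or (x of stock1_mid in the frame of rack_mid between 0.026 and 0.125 m and y of stock1_mid in the frame of rack_mid between -0.134 and -0.086 m and z of stock1_mid in the frame of rack_mid between -0.02 and 0 m and angle between stock1_mid's own z axis and vertical below 0.15 rad)) and ((x of stock2_mid in the frame of rack_mid between 0.026 and 0.125 m and y of stock2_mid in the frame of rack_mid between 0.086 and 0.134 m and z of stock2_mid in the frame of rack_mid between -0.02 and 0 m and angle between stock2_mid's own z axis and vertical below 0.15 rad) or (x of stock2_mid in the frame of rack_mid between 0.026 and 0.125 m and y of stock2_mid in the frame of rack_mid between -0.134 and -0.086 m and z of stock2_mid in the frame of rack_mid between -0.02 and 0 m and angle between stock2_mid's own z axis and vertical below 0.15 rad)) and ((x of logger1_jaw in the frame of edge1 between -0.005 and 0.03 m and y of logger1_jaw in the frame of edge1 between -0.01 and 0.01 m and z of logger1_jaw in the frame of edge1 between -0.04 and 0.045 m) or (x of logger1_jaw in the frame of edge2 between -0.005 and 0.03 m and y of logger1_jaw in the frame of edge2 between -0.01 and 0.01 m and z of logger1_jaw in the frame of edge2 between -0.04 and 0.045 m) or (x of logger1_jaw in the frame of edge3 between -0.005 and 0.03 m and y of logger1_jaw in the frame of edge3 between -0.01 and 0.01 m and z of logger1_jaw in the frame of edge3 between -0.04 and 0.045 m) or (x of logger1_jaw in the frame of edge4 between -0.005 and 0.03 m and y of logger1_jaw in the frame of edge4 between -0.01 and 0.01 m and z of logger1_jaw in the frame of edge4 between -0.04 and 0.045 m)) and value of joint logger1_lever between 0.04 and 0.22 rad and angle between each of logger1_jaw, logger2_jaw, logger3_jaw, logger4_jaw's own z axis and vertical below 0.26 rad and ((x of logger2_jaw in the frame of edge1 between -0.005 and 0.03 m and y of logger2_jaw in the frame of edge1 between -0.01 and 0.01 m and z of logger2_jaw in the frame of edge1 between -0.04 and 0.045 m) or (x of logger2_jaw in the frame of edge2 between -0.005 and 0.03 m and y of logger2_jaw in the frame of edge2 between -0.01 and 0.01 m and z of logger2_jaw in the frame of edge2 between -0.04 and 0.045 m) or (x of logger2_jaw in the frame of edge3 between -0.005 and 0.03 m and y of logger2_jaw in the frame of edge3 between -0.01 and 0.01 m and z of logger2_jaw in the frame of edge3 between -0.04 and 0.045 m) or (x of logger2_jaw in the frame of edge4 between -0.005 and 0.03 m and y of logger2_jaw in the frame of edge4 between -0.01 and 0.01 m and z of logger2_jaw in the frame of edge4 between -0.04 and 0.045 m)) and value of joint logger2_lever between 0.04 and 0.22 rad and ((x of logger3_jaw in the frame of edge1 between -0.005 and 0.03 m and y of logger3_jaw in the frame of edge1 between -0.01 and 0.01 m and z of logger3_jaw in the frame of edge1 between -0.04 and 0.045 m) or (x of logger3_jaw in the frame of edge2 between -0.005 and 0.03 m and y of logger3_jaw in the frame of edge2 between -0.01 and 0.01 m and z of logger3_jaw in the frame of edge2 between -0.04 and 0.045 m) or (x of logger3_jaw in the frame of edge3 between -0.005 and 0.03 m and y of logger3_jaw in the frame of edge3 between -0.01 and 0.01 m and z of logger3_jaw in the frame of edge3 between -0.04 and 0.045 m) or (x of logger3_jaw in the frame of edge4 between -0.005 and 0.03 m and y of logger3_jaw in the frame of edge4 between -0.01 and 0.01 m and z of logger3_jaw in the frame of edge4 between -0.04 and 0.045 m)) and value of joint logger3_lever between 0.04 and 0.22 rad and ((x of logger4_jaw in the frame of edge1 between -0.005 and 0.03 m and y of logger4_jaw in the frame of edge1 between -0.01 and 0.01 m and z of logger4_jaw in the frame of edge1 between -0.04 and 0.045 m) or (x of logger4_jaw in the frame of edge2 between -0.005 and 0.03 m and y of logger4_jaw in the frame of edge2 between -0.01 and 0.01 m and z of logger4_jaw in the frame of edge2 between -0.04 and 0.045 m) or (x of logger4_jaw in the frame of edge3 between -0.005 and 0.03 m and y of logger4_jaw in the frame of edge3 between -0.01 and 0.01 m and z of logger4_jaw in the frame of edge3 between -0.04 and 0.045 m) or (x of logger4_jaw in the frame of edge4 between -0.005 and 0.03 m and y of logger4_jaw in the frame of edge4 between -0.01 and 0.01 m and z of logger4_jaw in the frame of edge4 between -0.04 and 0.045 m)) and value of joint logger4_lever between 0.04 and 0.22 rad and horizontal distance between logger1_jaw and logger2_jaw above 0.06 m and horizontal distance between each of logger1_jaw, logger2_jaw and logger3_jaw above 0.06 m and horizontal distance between each of logger1_jaw, logger2_jaw, logger3_jaw and logger4_jaw above 0.06 m); the robot touches nothing.
It fails at once if the bottle is moved more than 30 mm or tipped (distance of spray from where it was at the start of the episode above 0.03 m or angle between spray's own z axis and vertical above 0.35 rad).
It fails at once if the carton is moved more than 30 mm or tipped (distance of carton from where it was at the start of the episode above 0.03 m or angle between carton's own z axis and vertical above 0.35 rad).
Of logger1, logger2, logger3, logger4 only 3 to 4 are there at a start; the rules pass over those that are not, and their reading is None.
At some moment in a run one of logger1, logger2, logger3, logger4 may be knocked a few centimetres aside while the robot is not near it.
It also fails if it takes over 210 s, if anything falls off the work surface, if the arm or the gripper's body presses on something with over 40 N, if the wrist force passes 120 N, or if a joint passes its speed limit or range.

## Working session

There is one attempt and no reset: what is moved stays moved. The work goes in short steps, Python scripts to look and compute and a tool call to move; the robot and the scene stay as the last step left them, time stands still between calls to the robot, and variables do not carry over. Pictures are saved under pics/ and viewed, about 12 in all and at most 16, crops included, and the job is handed in when it is done.

Besides the shell and the picture viewer there is one more tool, called in YAML: its name, and indented under it one key for each argument. play_rows: Moves the arm, as the interface text tells. Its arguments: {"type":"object","properties":{"commands":{"type":"array"},"squeeze":{"type":"number"}},"required":["commands"]}

```bash
mkdir -p pics; cat > h.py <<'E'
from bench import env
import numpy as np, cv2
from scipy.spatial.transform import Rotation as Rot
def snap(n):
    ci=env.camera_info(n); p,d=env.snapshot(n); return p,d,ci
def save(p,f): cv2.imwrite('pics/'+f,cv2.cvtColor(p,cv2.COLOR_RGB2BGR))
def world(d,ci,mask=None):
    v,u=np.mgrid[0:400,0:640]; K=np.array(ci['intrinsics']); 
    P=np.stack([(u-K[0,2])/K[0,0]*d,(v-K[1,2])/K[1,1]*d,d],-1)
    return (P-np.array(ci['t']))@np.array(ci['R'])
def st():
    s=env.get_state(); print('t',round(s['time'],2),'tcp',np.round(s['tcp_pos'],1),'rv',np.round(s['orientation'],3),'F',np.round(s['force'],1),'w',round(float(s['gripper_width']),3),'q',np.round(s['joint_pos'],2)); return s
E
python3 - <<'E'
from h import *
st()
for n in ['scene','side','wrist']:
    p,d,ci=snap(n); save(p,n+'0.png'); np.savez(n+'0.npz',p=p,d=d,R=ci['R'],t=ci['t'],K=ci['intrinsics'])
    R=np.array(ci['R']); print(n,-R.T@np.array(ci['t']),R[2])
E
```

```text
t 0.0 tcp [ 181.2 -518.7  217.8] rv [-3.096 -0.525 -0.   ] F [-0.4 -0.4  0.5] w 0.999 q [-1.44  0.26  1.54  0.    1.35 -0.2 ]
scene [1343.23043262 -288.08971272 1342.18212447] [-0.53133022  0.20408807 -0.82221424]
side [-23.72834333 775.95431414 982.99961424] [ 0.44770986 -0.60267649 -0.66055805]
wrist [ 260.76884793 -491.80880052  384.32968414] [-0.28390856 -0.09776189 -0.95385457]
```

View pics/scene0.png

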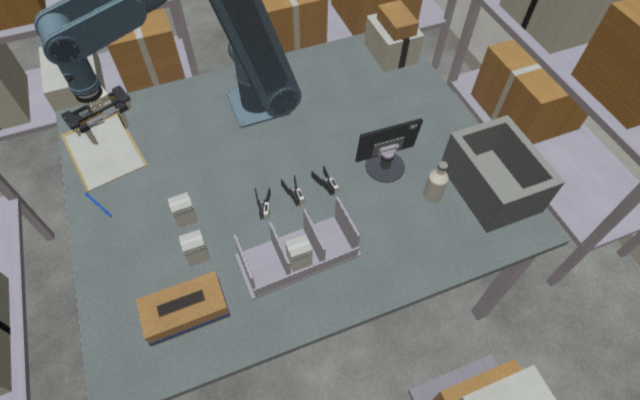

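View pics/side0.png

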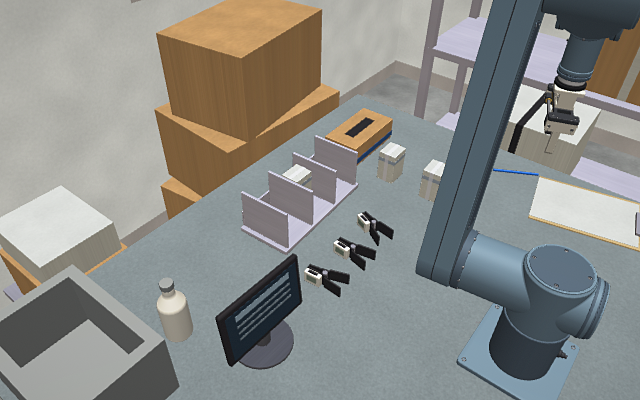

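The scene and side views show the rack near scene pixel (300,250) and three loggers at (266,205), (298,190) and (332,180). The tablet is at (390,145), the bottle at (436,185), and the two cartons at (182,208) and (193,245).

```bash
python3 - <<'E'
from h import *
H={}
names=['tablet_hinge','tablet_top','rack_mid','edge1','edge2','edge3','edge4','logger1_grip','logger1_jaw','stock1_mid','carton','spray']
for cam in ['scene','side']:
    f=np.load(cam+'0.npz'); W=world(f['d'],{'intrinsics':f['K'],'R':f['R'],'t':f['t']})
    np.save(cam+'W.npy',W)
    for n in names:
        r=env.spot_point(cam,n)
        for o in r[:5]:
            u,v=o['at'][0]*640,o['at'][1]*400
            ui,vi=int(min(u,639)),int(min(v,399))
            print(cam,n,round(o['p'],2),(round(u),round(v)),np.round(W[vi,ui]))
# ortho map
X0,X1,Y0,Y1=200,850,-450,550
Z=np.zeros((X1-X0,Y1-Y0)); C=np.zeros((X1-X0,Y1-Y0,3),np.uint8)
for cam in ['scene','side']:
    f=np.load(cam+'0.npz'); W=np.load(cam+'W.npy'); ok=(f['d']>0)&(W[...,2]<250)&(W[...,2]>-10)
    P=W[ok];c=f['p'][ok]
    i=(X1-P[:,0]).astype(int);j=(Y1-P[:,1]).astype(int); k=(i>=0)&(i<650)&(j>=0)&(j<1000)
    for a,b,z,cc in zip(i[k],j[k],P[k,2],c[k]):
        if z>=Z[a,b]-3: Z[a,b]=z; C[a,b]=cc
C=cv2.dilate(C,np.ones((3,3)))
save(cv2.resize(C,(800,520)),'ortho.png')
E
```

```text
scene tablet_hinge 0.7 (387, 148) [471. 316. 117.]
scene tablet_hinge 0.62 (185, 209) [ 454. -374.   98.]
scene tablet_hinge 0.27 (321, 176) [419.  96.  -5.]
scene tablet_top 0.78 (390, 129) [466. 316. 205.]
scene rack_mid 0.59 (285, 225) [561. -88.   1.]
scene edge1 0.9 (337, 209) [621.  72.  87.]
scene edge1 0.85 (273, 234) [ 642. -148.  111.]
scene edge1 0.74 (304, 217) [623. -39. 114.]
scene edge1 0.6 (236, 248) [ 586. -261.    3.]
scene edge2 0.9 (337, 209) [621.  72.  87.]
scene edge2 0.85 (273, 234) [ 642. -148.  111.]
scene edge2 0.74 (304, 217) [623. -39. 114.]
scene edge2 0.6 (236, 248) [ 586. -261.    3.]
scene edge3 0.9 (337, 209) [621.  72.  87.]
scene edge3 0.85 (273, 234) [ 642. -148.  111.]
scene edge3 0.74 (304, 217) [623. -39. 114.]
scene edge3 0.6 (236, 248) [ 586. -261.    3.]
scene edge4 0.9 (337, 209) [621.  72.  87.]
scene edge4 0.85 (273, 234) [ 642. -148.  111.]
scene edge4 0.74 (304, 217) [623. -39. 114.]
scene edge4 0.6 (236, 248) [ 586. -261.    3.]
scene logger1_grip 0.86 (323, 173) [410. 111.  -5.]
scene logger1_jaw 0.6 (330, 188) [502.  95.  33.]
scene 
[... 846 characters left out ...]
e edge3 0.83 (335, 187) [ 612. -137.   80.]
side edge3 0.68 (358, 170) [ 663. -340.   -0.]
side edge3 0.56 (284, 226) [613.  81.  89.]
side edge3 0.35 (322, 197) [ 657. -137.   19.]
side edge4 0.87 (313, 208) [609. -33.  77.]
side edge4 0.83 (335, 187) [ 612. -137.   80.]
side edge4 0.68 (358, 170) [ 663. -340.   -0.]
side edge4 0.56 (284, 226) [613.  81.  89.]
side edge4 0.35 (322, 197) [ 657. -137.   19.]
side logger1_grip 0.64 (337, 281) [443.  77.  -4.]
side logger1_jaw 0.91 (312, 269) [496. 109.  36.]
side stock1_mid 0.78 (433, 180) [ 413. -345.   80.]
side stock1_mid 0.49 (259, 316) [448. 347. 131.]
side spray 0.83 (180, 332) [607. 437.  36.]
side spray 0.29 (288, 231) [604.  76.  76.]
```

View pics/ortho.png

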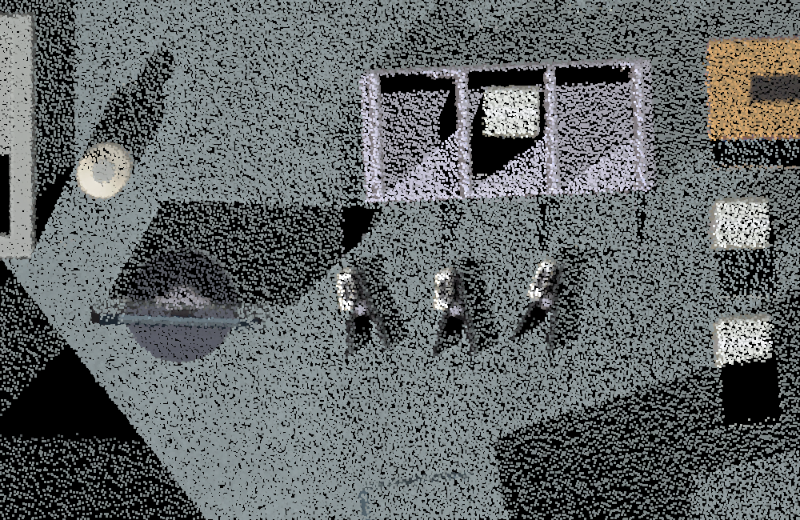

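```bash
cat > fit.py <<'E'
from h import *
def cloud(cams=('scene','side')):
    o=[]
    for c in cams:
        p,d,ci=snap(c); W=world(d,ci); m=d>0; o.append((W[m],p[m].astype(int)))
    return o
E
python3 - <<'E'
from h import *
for cam in ['scene','side']:
    f=np.load(cam+'0.npz'); W=np.load(cam+'W.npy'); P=W[f['d']>0]
    def sel(x0,x1,y0,y1,z0,z1): 
        x,y,z=P.T; return P[(x>x0)&(x<x1)&(y>y0)&(y<y1)&(z>z0)&(z<z1)]
    print(cam,'bench z',np.median(sel(450,550,-250,-150,-20,20)[:,2]))
    T=sel(400,540,190,460,195,230); 
    print('tablet zmax',np.percentile(T[:,2],[50,99]),'y',np.percentile(T[:,1],[1,99]),'x',np.percentile(T[:,0],[2,50,98]),'fit x(y)',np.polyfit(T[:,1],T[:,0],1))
    T=sel(400,540,190,460,135,230); A=np.c_[T,np.ones(len(T))]; 
    c=T.mean(0); u,s,v=np.linalg.svd(T-c); print('tab plane c',c,'n',v[2],s/np.sqrt(len(T)))
    F=sel(380,560,220,420,5,25); print('foot',len(F),np.percentile(F[:,0],[1,99]),np.percentile(F[:,1],[1,99]))
    # plates top
    R=sel(580,790,-300,130,120,145)
    print('plates n',len(R),'z',np.median(R[:,2]),np.percentile(R[:,2],98))
    lab=np.round((R[:,1]+30)/110)
    for k in np.unique(lab):
        q=R[lab==k]; 
        if len(q)>20: print(k,len(q),'x',np.percentile(q[:,0],[1,99]),'fit y(x)',np.polyfit(q[:,0]-610,q[:,1],1))
    for (a,b,cc,dd) in [(400,510,-440,-330),(520,630,-440,-330),(640,760,-150,-60)]:
        q=sel(a,b,cc,dd,92,120) 
        q=q[q[:,2]>np.percentile(q[:,2],80)-6] if len(q) else q
        r=cv2.minAreaRect(q[:,:2].astype(np.float32)); print('carton',len(q),np.median(q[:,2]),r,np.percentile(q[:,0],[1,99]),np.percentile(q[:,1],[1,99]))
    q=sel(560,720,370,470,20,120); print('spray',np.percentile(q[:,0],[1,99]),np.percentile(q[:,1],[1,99]))
E
```

```text
scene bench z 0.2996541906815918
tablet zmax [202.54096581 209.89493981] y [215.37772012 427.73331435] x [457.38888012 467.62138365 475.6106179 ] fit x(y) [3.82640297e-02 4.55351821e+02]
tab plane c [467.72743156 318.27800951 176.51615168] n [ 0.99874282 -0.04169307 -0.02782932] [63.1614662  23.07455735  3.1432693 ]
foot 738 [422.53574649 549.23243879] [229.20476946 404.51188354]
plates n 680 z 133.96517937480874 140.09556647693378
-2.0 149 x [624.74264938 770.69058938] fit y(x) [ 4.54975651e-02 -2.55736508e+02]
-1.0 170 x [618.55297635 765.92193958] fit y(x) [ 6.23509141e-02 -1.45702794e+02]
-0.0 179 x [613.2762541  760.81917785] fit y(x) [ 3.33709668e-02 -3.66894020e+01]
1.0 182 x [609.53909206 755.86118654] fit y(x) [4.40450491e-02 7.34909032e+01]
carton 291 100.52613900244846 ((428.0991516113281, -381.1890869140625), (54.61984634399414, 65.32969665527344), 3.196352481842041) [400.52548154 455.4854119 ] [-413.64015003 -349.08264635]
carton 337 100.51564486356722 ((573.0145874023438, -377.98468017578125), (58.56085205078125, 65.31550598144531), 1.9063981771469116) [544.7020177  601
[... 974 characters left out ...]
9 x [603.2122183  750.26072782] fit y(x) [4.61319500e-02 7.93478722e+01]
carton 231 98.41773823047826 ((424.3360290527344, -379.5729064941406), (48.11051940917969, 74.11151123046875), 1.7040029764175415) [400.69019578 448.04175663] [-413.10459893 -345.40864153]
carton 245 98.51790493589164 ((568.7206420898438, -374.8793640136719), (57.25057601928711, 71.14892578125), 2.3799211978912354) [540.11943319 596.30280849] [-409.24176785 -341.13733789]
carton 380 113.56245688640954 ((701.4014282226562, -100.83145141601562), (81.08526611328125, 118.42547607421875), 88.78644561767578) [647.88632411 755.9627159 ] [-139.72552207  -60.96234984]
spray [601.70175674 649.24859092] [395.13090464 453.30116671]
```

```bash
cat >> h.py <<'E'
def down(psi): c,s=np.cos(psi),np.sin(psi); return np.array([[c,s,0],[s,-c,0],[0,0,-1.]])
def rel(p0,R0,p,R):
    """row numbers from pose 0 to target"""
    w=Rot.from_matrix(R0.T@R).as_rotvec(); d=R0.T@(np.array(p)-p0)
    n=max(np.linalg.norm(d)/62.5,np.degrees(np.linalg.norm(w))/10.7)
    print('row',np.round(w,3).tolist(),np.round(d/1000,4).tolist(),'n>=%.1f'%n)
def pose(s=None):
    s=s or env.get_state(); return np.array(s['tcp_pos']),Rot.from_rotvec(s['orientation']).as_matrix()
E
python3 - <<'E'
from h import *
for cam in ['scene','side']:
    f=np.load(cam+'0.npz'); W=np.load(cam+'W.npy'); P=W[f['d']>0]; x,y,z=P.T
    for z0 in range(110,200,15):
        q=P[(x>400)&(x<540)&(y>240)&(y<410)&(z>z0)&(z<z0+15)]; q=q[:,0]-0.037*(q[:,1]-325); print(cam,z0,len(q),np.round(np.percentile(q,[10,50,90])))
p,R=pose()
rel(p,R,[400,-150,360],down(.7)); rel(np.array([400,-150,360]),down(.7),[459.5,364,280],down(np.pi/2-.038))
E
```

```text
scene 110 147 [463. 467. 476.]
scene 125 129 [464. 467. 470.]
scene 140 124 [464. 467. 469.]
scene 155 128 [465. 468. 470.]
scene 170 117 [467. 469. 472.]
scene 185 145 [468. 471. 474.]
side 110 321 [445. 446. 447.]
side 125 328 [446. 448. 449.]
side 140 333 [447. 449. 450.]
side 155 347 [449. 450. 452.]
side 170 359 [450. 452. 453.]
side 185 429 [452. 454. 456.]
row [0.0, 0.0, -0.364] [0.3282, -0.2766, -0.1413] n>=7.2
row [0.0, 0.0, -0.833] [0.3766, -0.3548, 0.08] n>=8.4
```

play_rows:
  commands:
    - [[0, 0, -0.364, 0.328, -0.277, -0.141, -1], [0, 0, -0.364, 0.328, -0.277, -0.141, -1], [0, 0, -0.364, 0.328, -0.277, -0.141, -1], [0, 0, -0.364, 0.328, -0.277, -0.141, -1], [0, 0, -0.364, 0.328, -0.277, -0.141, -1], [0, 0, -0.364, 0.328, -0.277, -0.141, -1], [0, 0, -0.364, 0.328, -0.277, -0.141, -1], [0, 0, -0.364, 0.328, -0.277, -0.141, -1], [0, 0, -0.364, 0.328, -0.277, -0.141, -1]]
  squeeze: 25

```text
time: 2.48
tcp_pos: [399.8, -149.5, 359.7]
orientation: [2.949, 1.08, -0.0]
force: [0.3, -0.5, 0.0]
gripper_width: 0.998
```

play_rows:
  commands:
    - [[0, 0, -0.833, 0.38, -0.354, 0.08, -1], [0, 0, -0.833, 0.38, -0.354, 0.08, -1], [0, 0, -0.833, 0.38, -0.354, 0.08, -1], [0, 0, -0.833, 0.38, -0.354, 0.08, -1], [0, 0, -0.833, 0.38, -0.354, 0.08, -1], [0, 0, -0.833, 0.38, -0.354, 0.08, -1], [0, 0, -0.833, 0.38, -0.354, 0.08, -1], [0, 0, -0.833, 0.38, -0.354, 0.08, -1], [0, 0, -0.833, 0.38, -0.354, 0.08, -1], [0, 0, -0.833, 0.38, -0.354, 0.08, -1], [0, 0, -0.833, 0.38, -0.354, 0.08, -1]]

```text
time: 3.85
tcp_pos: [463.0, 363.8, 279.5]
orientation: [2.265, 2.176, -0.002]
force: [-0.7, -1.2, 0.2]
gripper_width: 1.0
```

```bash
python3 - <<'E'
from h import *
st(); p,R=pose(); a=down(np.pi/2-.038)
# lean tool with tablet tilt
def leaned(phi,t): # tablet frame (x out of back) leaned t about y ; tool: y=tab x, x=tab y, z=-tab z
    T=Rot.from_euler('z',phi).as_matrix()@Rot.from_euler('y',t).as_matrix()
    return np.c_[T[:,1],T[:,0],-T[:,2]]
rel(p,R,[464.5,365,178],leaned(-.038,.09))
pic,d,ci=snap('wrist'); save(pic,'w1.png')
W=world(d,ci); P=W[d>0]; q=P[(P[:,2]>185)&(P[:,2]<215)]
print(np.percentile(q[:,2],[50,95]),np.polyfit(q[:,1]-325,q[:,0],1),np.percentile(q[:,1],[1,99]),np.percentile(q[:,0],[3,97]))
E
```

```text
t 3.85 tcp [463.  363.8 279.5] rv [ 2.265e+00  2.176e+00 -2.000e-03] F [-0.7 -1.2  0.2] w 1.0 q [ 0.48  0.3   1.33 -0.    1.51  0.52]
row [0.09, 0.001, -0.002] [0.0014, 0.0014, 0.1015] n>=1.6
[204.13469957 205.75808051] [4.25316926e-02 4.62001885e+02] [220.361707   431.99182477] [454.04196817 472.69495626]
```

play_rows:
  commands:
    - [[0.09, 0, 0, 0.001, 0.001, 0.05, -1], [0.09, 0, 0, 0.001, 0.001, 0.101, -1], [0.09, 0, 0, 0.001, 0.001, 0.101, -1], [0.09, 0, 0, 0.001, 0.001, 0.101, 1], [0.09, 0, 0, 0.001, 0.001, 0.101, 1], [0.09, 0, 0, 0.001, 0.001, 0.101, 1], [0.09, 0, 0, 0.001, 0.001, 0.101, 1], [0.09, 0, 0, 0.001, 0.001, 0.101, 1], [0.09, 0, 0, 0.001, 0.001, 0.101, 1], [0.09, 0, 0, 0.001, 0.001, 0.101, 1]]
  squeeze: 25

```text
time: 5.15
tcp_pos: [463.3, 366.9, 178.6]
orientation: [-2.215, -2.133, 0.096]
force: [-1.1, 1.0, 0.4]
gripper_width: 0.297
```

```bash
cat >> h.py <<'E'
def leaned(phi,t):
    T=Rot.from_euler('z',phi).as_matrix()@Rot.from_euler('y',t).as_matrix()
    return np.c_[T[:,1],T[:,0],-T[:,2]]
def tabarc(p,R,phi0,t0,path,h=np.array([471,326,104.])):
    T0=Rot.from_euler('z',phi0).as_matrix()@Rot.from_euler('y',t0).as_matrix()
    for phi,t in path:
        T=Rot.from_euler('z',phi).as_matrix()@Rot.from_euler('y',t).as_matrix(); D=T@T0.T
        w=Rot.from_matrix(R.T@D@R).as_rotvec(); d=R.T@(h+D@(p-h)-p)/1000
        print(np.round(w,3).tolist()+np.round(d,4).tolist()+[1],',')
E
python3 - <<'E'
from h import *
st(); p,R=pose()
T0=Rot.from_euler('z',-.04).as_matrix()
n=8; dphi=-1.205
tabarc(p,R,-.04,.09,[(-.04+dphi*k/n,.09) for k in range(1,n+1)])
E
```

```text
t 5.15 tcp [463.3 366.9 178.6] rv [-2.215 -2.133  0.096] F [-1.1  1.   0.4] w 0.297 q [0.45 0.41 1.43 0.04 1.39 0.48]
[0.0, 0.014, 0.15, 0.0009, 0.0062, -0.0006, 1] ,
[0.0, 0.027, 0.3, 0.0009, 0.0124, -0.0011, 1] ,
[0.0, 0.041, 0.45, -0.0001, 0.0185, -0.0017, 1] ,
[0.0, 0.054, 0.6, -0.0019, 0.0245, -0.0022, 1] ,
[0.0, 0.068, 0.75, -0.0047, 0.0301, -0.0027, 1] ,
[0.0, 0.081, 0.9, -0.0082, 0.0352, -0.0032, 1] ,
[0.0, 0.095, 1.05, -0.0125, 0.0397, -0.0036, 1] ,
[0.0, 0.109, 1.2, -0.0174, 0.0436, -0.0039, 1] ,
```

play_rows:
  commands:
    - [[0, 0, 0, 0, 0, 0, 1], [0, 0, 0, 0, 0, 0, 1], [0, 0, 0, 0, 0, 0, 1], [0, 0, 0, 0, 0, 0, 1]]

```text
time: 5.65
tcp_pos: [462.8, 366.9, 178.6]
orientation: [-2.215, -2.132, 0.097]
force: [-3.2, 0.8, 1.0]
gripper_width: 0.149
```

play_rows:
  commands:
    - [[0, 0.014, 0.15, 0.001, 0.006, -0.001, 1], [0, 0.027, 0.3, 0.001, 0.012, -0.001, 1], [0, 0.041, 0.45, 0, 0.018, -0.002, 1], [0, 0.054, 0.6, -0.002, 0.024, -0.002, 1], [0, 0.068, 0.75, -0.005, 0.03, -0.003, 1], [0, 0.081, 0.9, -0.008, 0.035, -0.003, 1], [0, 0.095, 1.05, -0.012, 0.04, -0.004, 1], [0, 0.109, 1.2, -0.017, 0.044, -0.004, 1], [0, 0.109, 1.2, -0.017, 0.044, -0.004, 1], [0, 0.109, 1.2, -0.017, 0.044, -0.004, 1]]

```text
time: 6.9
tcp_pos: [506.5, 345.6, 178.2]
orientation: [-3.016, -0.499, 0.025]
force: [-3.0, -6.9, 3.3]
gripper_width: 0.15
```

```bash
python3 - <<'E'
from h import *
st(); p,R=pose()
tabarc(p,R,-1.24,.09,[(-1.24,.09+k*.0725) for k in range(1,7)])
E
```

```text
t 6.9 tcp [506.5 345.6 178.2] rv [-3.016 -0.499  0.025] F [-3.  -6.9  3.3] w 0.15 q [0.36 0.39 1.46 0.09 1.3  1.58]
[0.072, -0.0, -0.0, 0.0, 0.0053, -0.0008, 1] ,
[0.145, -0.0, -0.0, 0.0, 0.0107, -0.0012, 1] ,
[0.217, -0.001, -0.0, 0.0, 0.0161, -0.0012, 1] ,
[0.29, -0.001, -0.001, 0.0001, 0.0215, -0.0008, 1] ,
[0.362, -0.001, -0.001, 0.0001, 0.0269, 0.0, 1] ,
[0.435, -0.001, -0.001, 0.0001, 0.0322, 0.0012, 1] ,
```

play_rows:
  commands:
    - [[0.072, 0, 0, 0, 0.005, -0.001, 1], [0.145, 0, 0, 0, 0.011, -0.001, 1], [0.217, 0, 0, 0, 0.016, -0.001, 1], [0.29, 0, 0, 0, 0.0215, -0.001, 1], [0.362, 0, 0, 0, 0.027, 0, 1], [0.435, 0, 0, 0, 0.032, 0.001, 1], [0.435, 0, 0, 0, 0.032, 0.001, 1], [0.435, 0, 0, 0, 0.032, 0.001, 1]]

```text
time: 7.9
tcp_pos: [517.6, 316.4, 174.5]
orientation: [-2.589, -0.428, 0.114]
force: [-2.4, -6.4, 2.6]
gripper_width: 0.148
```

```bash
cat > tab.py <<'E'
from h import *
st()
h=np.array([471,326]);
for cam in ['scene','side']:
    p,d,ci=snap(cam); W=world(d,ci)
    m=np.zeros(d.shape,bool)
    s=env.silhouettes(cam,'tablet_top')
    if s: m=s[0]['region']&(d>0); print(cam,s[0]['p'],m.sum())
    P=W[m]; P=P[(P[:,2]>115)&(np.hypot(*(P[:,:2]-h).T)<170)]
    n=None
    rng=np.random.default_rng(0); best=0
    for k in range(400):
        a=P[rng.choice(len(P),3,False)]; q=np.cross(a[1]-a[0],a[2]-a[0]); L=np.linalg.norm(q)
        if L<500: continue
        q/=L; i=abs((P-a[0])@q)<2.0
        if i.sum()>best: best=i.sum(); I=i
    Q=P[I]; c=Q.mean(0); n=np.linalg.svd(Q-c)[2][2]
    if abs(n[2])<.95: 
        if n[0]<0 or True:
            # back normal: tilt>0 => normal of back points down (z<0)
            e=n if (n[:2]@(np.array([1,-.3])))>0 else -n
        print(cam,best,len(P),'yaw',np.arctan2(e[1],e[0]),'tilt',-np.arcsin(e[2]),'c',c)
    v,u=np.where(m); save(p[v.min()-30:v.max()+30,u.min()-40:u.max()+40],'tab_%s_%d.png'%(cam,env.get_state()['time']*10))
E
python3 tab.py
```

```text
t 7.9 tcp [517.6 316.4 174.5] rv [-2.589 -0.428  0.114] F [-2.4 -6.4  2.6] w 0.148 q [0.06 0.41 1.55 0.51 1.36 1.14]
scene 0.71 263
scene 85 185 yaw -1.1658671963404783 tilt 0.4970378957122325 c [554.06646844 329.91173899 159.0548999 ]Traceback (most recent call last):
  File "tab.py", line 13, in <module>
    a=P[rng.choice(len(P),3,False)]; q=np.cross(a[1]-a[0],a[2]-a[0]); L=np.linalg.norm(q)
        ~~~~~~~~~~^^^^^^^^^^^^^^^^
  File "numpy/random/_generator.pyx", line 864, in numpy.random._generator.Generator.choice
ValueError: a must be a positive integer unless no samples are taken
```

play_rows:
  commands:
    - [[0, 0, 0, 0, 0, 0, -0.5], [0, 0, 0, 0, 0, 0, -0.5], [0, 0, 0, 0, 0, 0, -0.5], [0, 0, 0, 0, 0, 0, -0.5], [0, 0, 0, 0, 0, 0, -0.5], [0, 0, 0, 0, 0, -0.06, -0.5], [0, 0, 0, 0, 0, -0.12, -1], [0, 0, 0, 0, 0.06, -0.15, -1], [0, 0, 0, 0, 0.12, -0.15, -1], [0, 0, 0, 0, 0.18, -0.15, -1]]

```text
time: 9.35
tcp_pos: [592.3, 97.6, 214.2]
orientation: [-2.587, -0.429, 0.111]
force: [-0.0, -0.0, 0.0]
gripper_width: 0.998
```

```bash
sed -i 's/    P=W\[m\]; /    print(m.sum()); P=W[d>0]; /' tab.py; python3 tab.py
```

```text
t 9.35 tcp [592.3  97.6 214.2] rv [-2.587 -0.429  0.111] F [-0. -0.  0.] w 0.998 q [-0.29  0.48  1.34  0.42  1.64  0.92]
scene 0.77 721
721
scene 274 525 yaw -1.2165630718516611 tilt 0.4769717523117391 c [481.8090015  299.3120409  166.05974759]
0
side 3386 4784 yaw -1.2173668837987717 tilt 0.5268653138964726 c [465.97022293 317.6846118  158.05605666]Traceback (most recent call last):
  File "tab.py", line 23, in <module>
    v,u=np.where(m); save(p[v.min()-30:v.max()+30,u.min()-40:u.max()+40],'tab_%s_%d.png'%(cam,env.get_state()['time']*10))
                            ~~~~~^^
    return umr_minimum(a, axis, None, out, keepdims, initial, where)
ValueError: zero-size array to reduction operation minimum which has no identity
```

```bash
python3 - <<'E'
from h import *
p,R=pose()
rel(p,R,[571,-376,240],down(np.pi/2+.04))
rel(np.array([571,-376,56]),down(np.pi/2+.04),[693,-195,225],down(np.pi/2+.045))
E
```

```text
row [-0.453, -0.337, -1.254] [-0.1713, 0.3697, -0.2457] n>=7.6
row [0.0, 0.0, -0.005] [0.176, 0.1291, -0.169] n>=4.4
```

play_rows:
  commands:
    - [[-0.453, -0.337, -1.254, -0.171, 0.37, -0.246, -1], [-0.453, -0.337, -1.254, -0.171, 0.37, -0.246, -1], [-0.453, -0.337, -1.254, -0.171, 0.37, -0.246, -1], [-0.453, -0.337, -1.254, -0.171, 0.37, -0.246, -1], [-0.453, -0.337, -1.254, -0.171, 0.37, -0.246, -1], [-0.453, -0.337, -1.254, -0.171, 0.37, -0.246, -1], [-0.453, -0.337, -1.254, -0.171, 0.37, -0.246, -1], [-0.453, -0.337, -1.254, -0.171, 0.37, -0.246, -1], [-0.453, -0.337, -1.254, -0.171, 0.37, -0.246, -1], [-0.453, -0.337, -1.254, -0.171, 0.37, -0.246, -1], [-0.453, -0.337, -1.254, -0.171, 0.37, -0.246, -1]]

```text
time: 10.92
tcp_pos: [573.2, -373.5, 241.9]
orientation: [2.17, 2.268, 0.003]
force: [-0.4, 0.2, -0.1]
gripper_width: 1.001
```

```bash
python3 - <<'E'
from h import *
st(); p,R=pose()
pic,d,ci=snap('wrist'); W=world(d,ci); save(pic,'w2.png'); P=W[d>0]; q=P[(P[:,2]>93)&(P[:,2]<108)&(P[:,0]>380)&(P[:,1]<-330)&(P[:,1]>-430)]
for a in (q[q[:,0]<500],q[q[:,0]>500]):
    if len(a)>50: print(cv2.minAreaRect(a[:,:2].astype(np.float32)),np.median(a[:,2]))
rel(p,R,[571,-376,56],down(np.pi/2+.04))
E
```

```text
t 10.93 tcp [ 573.2 -373.5  241.9] rv [2.17  2.268 0.003] F [-0.4  0.2 -0.1] w 1.001 q [-0.74  0.49  1.14  0.    1.51 -0.79]
((422.79541015625, -381.170654296875), (56.1114387512207, 66.07417297363281), 2.79128098487854) 99.93051007995973
((570.288818359375, -378.0354309082031), (55.19167709350586, 66.20669555664062), 0.7088728547096252) 100.23498902470354
row [0.003, 0.001, 0.004] [-0.0023, -0.0028, 0.1859] n>=3.0
```

play_rows:
  commands:
    - [[0, 0, 0, -0.004, -0.003, 0.06, -1], [0, 0, 0, -0.004, -0.003, 0.12, -1], [0, 0, 0, -0.004, -0.003, 0.186, -1], [0, 0, 0, -0.004, -0.003, 0.186, -0.5], [0, 0, 0, -0.004, -0.003, 0.186, 1], [0, 0, 0, -0.004, -0.003, 0.186, 1], [0, 0, 0, -0.004, -0.003, 0.186, 1], [0, 0, 0, -0.004, -0.003, 0.186, 1], [0, 0, 0, -0.004, -0.003, 0.186, 1], [0, 0, 0, -0.004, -0.003, 0.186, 1], [0, 0, 0, -0.004, -0.003, 0.12, 1], [0, 0, 0, -0.004, -0.003, 0.006, 1]]
  squeeze: 15

```text
time: 12.48
tcp_pos: [569.1, -379.2, 181.4]
orientation: [2.174, 2.267, 0.002]
force: [0.6, -0.8, -1.6]
gripper_width: 0.595
```

```bash
python3 - <<'E'
from h import *
st(); p,R=pose()
rel(p,R,[693,-195,235],down(np.pi/2+.045)); rel(p,R,[693,-195,73],down(np.pi/2+.045))
E
```

```text
t 12.47 tcp [ 569.1 -379.2  181.4] rv [2.174e+00 2.267e+00 2.000e-03] F [ 0.6 -0.8 -1.6] w 0.595 q [-0.75  0.52  1.23  0.    1.39 -0.79]
row [0.001, -0.0, -0.003] [0.1789, 0.1316, -0.0534] n>=3.7
row [0.001, -0.0, -0.003] [0.1788, 0.1314, 0.1086] n>=4.0
```

play_rows:
  commands:
    - [[0, 0, 0, 0, 0, -0.054, 1], [0, 0, 0, 0.179, 0.132, -0.054, 1], [0, 0, 0, 0.179, 0.132, -0.054, 1], [0, 0, 0, 0.179, 0.132, -0.054, 1], [0, 0, 0, 0.179, 0.132, -0.054, 1], [0, 0, 0, 0.179, 0.132, -0.054, 1], [0, 0, 0, 0.179, 0.132, -0.054, 1]]

```text
time: 13.35
tcp_pos: [693.4, -195.7, 234.6]
orientation: [2.172, 2.266, 0.0]
force: [-0.4, -0.2, -1.9]
gripper_width: 0.594
```

```bash
python3 - <<'E'
from h import *
st(); p,R=pose()
rel(p,R,[693,-195,72],down(np.pi/2+.045))
pic,d,ci=snap('wrist'); save(pic,'w3.png'); W=world(d,ci); P=W[d>0]
q=P[(P[:,2]>126)&(P[:,2]<142)&(P[:,0]>600)&(P[:,0]<780)]
lab=np.round((q[:,1]+32-.045*(q[:,0]-613))/110)
for k in np.unique(lab):
    a=q[lab==k]; 
    if len(a)>60: print(k,len(a),'x',np.percentile(a[:,0],[1,99]),'y(x)',np.polyfit(a[:,0]-613,a[:,1],1),np.median(a[:,2]))
E
```

```text
t 13.35 tcp [ 693.4 -195.7  234.6] rv [2.172 2.266 0.   ] F [-0.4 -0.2 -1.9] w 0.594 q [-0.43  0.57  1.03 -0.    1.54 -0.47]
row [0.002, 0.002, -0.003] [0.001, -0.0007, 0.1626] n>=2.6
-1.0 1737 x [616.07328155 761.61339331] y(x) [ 4.20805553e-02 -1.44400121e+02] 135.0962386298279
```

View pics/w3.png

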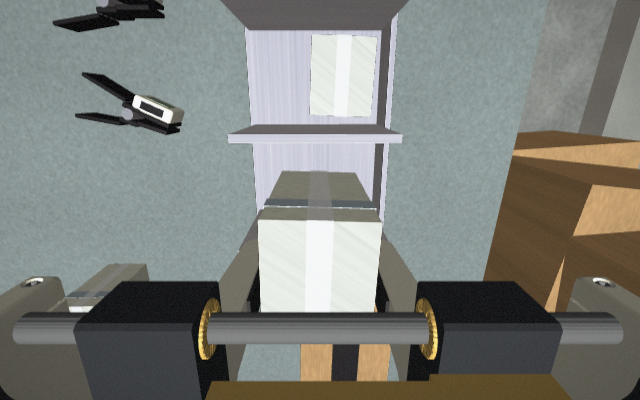

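The wrist view shows the carton held square at (320,260), over the right bay. Plate 3 is at row 133 and the standing carton is beyond it at (343,75).

play_rows:
  commands:
    - [[0, 0, 0, 0.001, -0.001, 0.06, 1], [0, 0, 0, 0.001, -0.001, 0.12, 1], [0, 0, 0, 0.001, -0.001, 0.15, 1], [0, 0, 0, 0.001, -0.001, 0.162, 1], [0, 0, 0, 0.001, -0.001, 0.1625, 1], [0, 0, 0, 0.001, -0.001, 0.1625, -1], [0, 0, 0, 0.001, -0.001, 0.1625, -1], [0, 0, 0, 0.001, -0.001, 0.1625, -1], [0, 0, 0, 0.001, -0.001, 0.1625, -1], [0, 0, 0, 0.001, -0.001, 0.1, -1], [0, 0, 0, 0.001, -0.001, 0.05, -1], [0, 0, 0, 0.001, -0.001, -0.01, -1]]

```text
time: 14.9
tcp_pos: [692.3, -193.9, 245.4]
orientation: [2.173, 2.267, 0.001]
force: [0.8, -0.9, -1.2]
gripper_width: 1.002
```

```bash
python3 - <<'E'
from h import *
st(); p,R=pose()
rel(p,R,[423.5,-381,240],down(np.pi/2+.04)); 
E
```

```text
t 14.9 tcp [ 692.3 -193.9  245.4] rv [2.173e+00 2.267e+00 1.000e-03] F [ 0.8 -0.9 -1.2] w 1.002 q [-0.43  0.56  1.01  0.    1.57 -0.47]
row [0.001, 0.0, 0.002] [-0.1755, -0.2765, 0.0052] n>=5.2
```

play_rows:
  commands:
    - [[0, 0, 0, -0.1755, -0.276, 0.005, -1], [0, 0, 0, -0.1755, -0.276, 0.005, -1], [0, 0, 0, -0.1755, -0.276, 0.005, -1], [0, 0, 0, -0.1755, -0.276, 0.005, -1], [0, 0, 0, -0.1755, -0.276, 0.005, -1], [0, 0, 0, -0.1755, -0.276, 0.005, -1], [0, 0, 0, -0.1755, -0.276, 0.005, -1], [0, 0, 0, -0.1755, -0.276, 0.07, -1], [0, 0, 0, -0.1755, -0.276, 0.13, -1], [0, 0, 0, -0.1755, -0.276, 0.189, -1], [0, 0, 0, -0.1755, -0.276, 0.189, -1], [0, 0, 0, -0.1755, -0.276, 0.189, 1]]

```text
time: 16.4
tcp_pos: [426.9, -381.9, 56.9]
orientation: [2.169, 2.266, 0.001]
force: [0.6, -0.7, 0.5]
gripper_width: 0.936
```

play_rows:
  commands:
    - [[0, 0, 0, 0, 0, 0, 1], [0, 0, 0, 0, 0, 0, 1], [0, 0, 0, 0, 0, 0, 1], [0, 0, 0, 0, 0, 0, 1], [0, 0, 0, 0, 0, 0, 1], [0, 0, 0, 0, 0, -0.06, 1], [0, 0, 0, 0, 0, -0.12, 1], [0, 0, 0, 0, 0, -0.18, 1], [0, 0, 0, 0, 0, -0.184, 1], [0, 0, 0, 0, 0, -0.184, 1]]

```text
time: 17.65
tcp_pos: [424.2, -380.9, 238.5]
orientation: [2.173, 2.266, 0.002]
force: [-1.0, 0.1, -2.2]
gripper_width: 0.591
```

```bash
python3 - <<'E'
from h import *
st(); p,R=pose()
rel(p,R,[683,26,240],down(np.pi/2+.045)); rel(np.array([683,26,240]),down(np.pi/2+.045),[683,26,73],down(np.pi/2+.045)); 
E
```

```text
t 17.65 tcp [ 424.2 -380.9  238.5] rv [2.173e+00 2.266e+00 2.000e-03] F [-1.   0.1 -2.2] w 0.591 q [-0.93  0.28  1.46  0.    1.4  -0.97]
row [0.002, 0.001, -0.003] [0.3957, 0.2757, -0.0011] n>=7.7
row [0.0, 0.0, 0.0] [0.0, 0.0, 0.167] n>=2.7
```

play_rows:
  commands:
    - [[0, 0, -0.003, 0.396, 0.276, -0.001, 1], [0, 0, -0.003, 0.396, 0.276, -0.001, 1], [0, 0, -0.003, 0.396, 0.276, -0.001, 1], [0, 0, -0.003, 0.396, 0.276, -0.001, 1], [0, 0, -0.003, 0.396, 0.276, -0.001, 1], [0, 0, -0.003, 0.396, 0.276, -0.001, 1], [0, 0, -0.003, 0.396, 0.276, -0.001, 1], [0, 0, -0.003, 0.396, 0.276, -0.001, 1], [0, 0, -0.003, 0.396, 0.276, -0.001, 1], [0, 0, -0.003, 0.396, 0.276, -0.001, 1]]

```text
time: 18.9
tcp_pos: [682.3, 25.8, 237.5]
orientation: [-2.17, -2.271, 0.004]
force: [-0.3, -0.3, -0.8]
gripper_width: 0.592
```

```bash
python3 - <<'E'
from h import *
st(); p,R=pose()
rel(p,R,[683,26,72.5],down(np.pi/2+.045)); 
E
```

```text
t 18.9 tcp [682.3  25.8 237.5] rv [-2.17  -2.271  0.004] F [-0.3 -0.3 -0.8] w 0.592 q [-0.12  0.49  1.14 -0.    1.51 -0.17]
row [-0.002, 0.001, 0.001] [0.0004, 0.0011, 0.165] n>=2.6
```

Then I back off to a pose above the bench in front of the rack, to view the loggers with the wrist camera.

play_rows:
  commands:
    - [[0, 0, 0, 0, 0, 0.06, 1], [0, 0, 0, 0, 0, 0.12, 1], [0, 0, 0, 0, 0, 0.15, 1], [0, 0, 0, 0, 0, 0.164, 1], [0, 0, 0, 0, 0, 0.165, 1], [0, 0, 0, 0, 0, 0.165, -1], [0, 0, 0, 0, 0, 0.165, -1], [0, 0, 0, 0, 0, 0.165, -1], [0, 0, 0, 0, 0, 0.165, -1], [0, 0, 0, 0, 0, 0.11, -1], [0, 0, 0, 0, 0, 0.05, -1], [0, 0, 0, 0, 0, -0.01, -1]]

```text
time: 20.4
tcp_pos: [683.2, 26.2, 252.2]
orientation: [2.169, 2.269, 0.002]
force: [0.5, -0.6, 0.1]
gripper_width: 1.0
```

```bash
python3 - <<'E'
from h import *
st(); p,R=pose()
for psi in (0,.05): rel(p,R,[400,-20,320],down(psi)); 
E
```

```text
t 20.4 tcp [683.2  26.2 252.2] rv [2.169e+00 2.269e+00 2.000e-03] F [ 0.5 -0.6  0.1] w 1.0 q [-0.12  0.49  1.12 -0.    1.53 -0.17]
row [0.003, -0.001, 1.616] [-0.0334, -0.2848, -0.0685] n>=8.7
row [0.003, -0.001, 1.566] [-0.0334, -0.2848, -0.0685] n>=8.4
```

play_rows:
  commands:
    - [[0, 0, 1.6, -0.033, -0.285, -0.068, -1], [0, 0, 1.6, -0.033, -0.285, -0.068, -1], [0, 0, 1.6, -0.033, -0.285, -0.068, -1], [0, 0, 1.6, -0.033, -0.285, -0.068, -1], [0, 0, 1.6, -0.033, -0.285, -0.068, -1], [0, 0, 1.6, -0.033, -0.285, -0.068, -1], [0, 0, 1.6, -0.033, -0.285, -0.068, -1], [0, 0, 1.6, -0.033, -0.285, -0.068, -1], [0, 0, 1.6, -0.033, -0.285, -0.068, -1], [0, 0, 1.6, -0.033, -0.285, -0.068, -1], [0, 0, 1.6, -0.033, -0.285, -0.068, -1]]

```text
time: 21.78
tcp_pos: [400.1, -19.7, 317.7]
orientation: [3.14, 0.029, 0.005]
force: [-0.8, 0.6, -0.3]
gripper_width: 0.996
```

```bash
cat > log.py <<'E'
from h import *
import sys
st()
p,d,ci=snap('wrist'); W=world(d,ci); save(p,sys.argv[1])
for n in ['logger1_grip','logger1_jaw']:
    for o in env.spot_point('wrist',n):
        u,v=o['at'][0]*640,o['at'][1]*400
        K=np.array(ci['intrinsics']); r=np.array(ci['R']).T@np.array([(u-K[0,2])/K[0,0],(v-K[1,2])/K[1,1],1]); c=-np.array(ci['R']).T@np.array(ci['t'])
        X=c+r*(18-c[2])/r[2]
        print(n,round(o['p'],2),(round(u),round(v)),np.round(X[:2],1))
H=W[...,2]; m=((H>10)&(H<60)&(d>0)).astype(np.uint8)
n,l,s,c=cv2.connectedComponentsWithStats(m)
for i in range(1,n):
    if s[i,4]>400:
        q=W[l==i]; top=q[q[:,2]>28]
        if np.linalg.norm(q[:,:2].mean(0))<900 and len(top)>50: print(np.round(q.mean(0)),np.round(cv2.minAreaRect(top[:,:2].astype(np.float32))[0]),np.round(cv2.minAreaRect(top[:,:2].astype(np.float32))[1]),cv2.minAreaRect(top[:,:2].astype(np.float32))[2],s[i],np.round(c[i]))
np.savez('w.npz',p=p,W=W,d=d)
E
python3 log.py w4.png
```

```text
t 21.77 tcp [400.1 -19.7 317.7] rv [3.14  0.029 0.005] F [-0.8  0.6 -0.3] w 0.996 q [-0.33 -0.08  1.67 -0.    1.54  1.22]
logger1_grip 0.84 (246, 141) [428.1  88.2]
logger1_jaw 0.93 (237, 92) [497.   96.8]
[475. 312.  14.] [471. 311.] [40. 19.] 4.775793552398682 [  41   59   94   97 3498] [ 91. 105.]
[ 479. -130.   32.] [ 470. -133.] [ 52. 104.] 70.83534240722656 [ 365   73   54   83 1554] [396. 108.]
[470. 100.  31.] [462.  95.] [104.  51.] 8.05549144744873 [ 213   79   51   78 1536] [233. 112.]
[472. -15.  36.] [460. -21.] [ 52. 103.] 89.18956756591797 [ 300   82   36   76 1039] [315. 112.]
[21.  5. 24.] [40. -1.] [129.  56.] 88.83016204833984 [ 250  344  108   56 2686] [300. 360.]
```

View pics/w4.png

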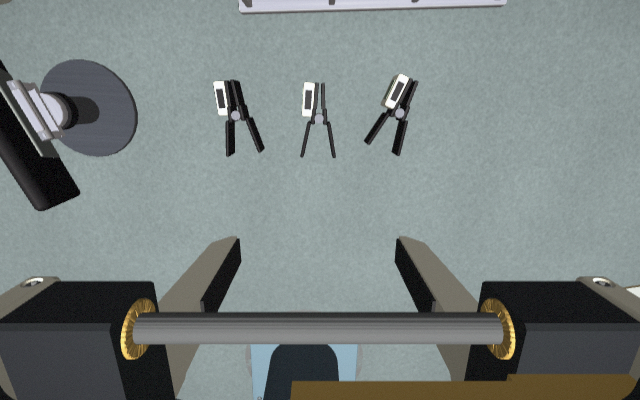

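Wrist view: three loggers at (233,115), (315,112) and (396,108). They are yawed about +8°, −1° and −19°, and there is no fourth. I start with the left one.

```bash
python3 - <<'E'
from h import *
p,R=pose()
rel(p,R,[429,89.5,120],down(.13)); rel(p,R,[429,89.5,4],down(.13));
E
```

```text
row [0.001, -0.003, -0.113] [0.0303, -0.1089, 0.1976] n>=3.6
row [0.001, -0.003, -0.113] [0.03, -0.1091, 0.3136] n>=5.3
```

play_rows:
  commands:
    - [[0, 0, -0.112, 0.03, -0.109, 0.198, -1], [0, 0, -0.112, 0.03, -0.109, 0.198, -1], [0, 0, -0.112, 0.03, -0.109, 0.198, -1], [0, 0, -0.112, 0.03, -0.109, 0.198, -1], [0, 0, -0.112, 0.03, -0.109, 0.198, -1], [0, 0, -0.112, 0.03, -0.109, 0.25, -1], [0, 0, -0.112, 0.03, -0.109, 0.3, -1], [0, 0, -0.112, 0.03, -0.109, 0.313, -1], [0, 0, -0.112, 0.03, -0.109, 0.313, -1], [0, 0, -0.112, 0.03, -0.109, 0.313, 1], [0, 0, -0.112, 0.03, -0.109, 0.313, 1], [0, 0, -0.112, 0.03, -0.109, 0.313, 1]]
  squeeze: 20

```text
time: 23.42
tcp_pos: [429.9, 89.4, 5.5]
orientation: [3.134, 0.201, 0.007]
force: [0.1, 0.7, -0.7]
gripper_width: 0.723
```

play_rows:
  commands:
    - [[0, 0, 0, 0, 0, 0, 1], [0, 0, 0, 0, 0, 0, 1], [0, 0, 0, 0, 0, 0, 1], [0, 0, 0, 0, 0, 0, 1], [0, 0, 0, 0, 0, 0, 1], [0, 0, 0, 0, 0, -0.03, 1], [0, 0, 0, 0, 0, -0.09, 1], [0, 0, 0, 0, 0, -0.15, 1], [0, 0, 0, 0, 0, -0.2, 1], [0, 0, 0, 0, 0, -0.2, 1]]

```text
time: 24.68
tcp_pos: [431.1, 89.5, 208.2]
orientation: [3.133, 0.201, 0.017]
force: [0.4, -0.2, -1.2]
gripper_width: 0.325
```

```bash
python3 - <<'E'
from h import *
st(); p,R=pose()
rel(p,R,[520,72,200],down(.045));
E
```

```text
t 24.68 tcp [431.1  89.5 208.2] rv [3.133 0.201 0.017] F [ 0.4 -0.2 -1.2] w 0.325 q [-0.05  0.06  1.8  -0.    1.27  1.39]
row [0.003, -0.011, 0.083] [0.0859, 0.0287, 0.0091] n>=1.5
```

play_rows:
  commands:
    - [[0, -0.011, 0.083, 0.086, 0.029, 0.009, 1], [0, -0.011, 0.083, 0.086, 0.029, 0.009, 1], [0, -0.011, 0.083, 0.086, 0.029, 0.009, 1], [0, -0.011, 0.083, 0.086, 0.029, 0.009, 1]]

```text
time: 25.18
tcp_pos: [515.9, 72.1, 194.2]
orientation: [3.139, 0.071, -0.019]
force: [0.0, 0.6, -0.5]
gripper_width: 0.326
```

```bash
cat > pl.py <<'E'
from h import *
import sys
st(); p0,R0=pose()
p,d,ci=snap('wrist'); W=world(d,ci); save(p,sys.argv[1]); P=W[d>0]
q=P[(P[:,2]>126)&(P[:,2]<142)&(P[:,0]>585)&(P[:,0]<780)]
lab=np.round((q[:,1]+34-.045*(q[:,0]-613))/110)
for k in np.unique(lab):
    a=q[lab==k]
    if len(a)>60: print(k,len(a),'x',np.percentile(a[:,0],[.3,1,99]),'y(x)',np.polyfit(a[:,0]-610,a[:,1],1),np.median(a[:,2]))
L=(P-p0)@R0   # tool frame
q=L[(L[:,0]>-40)&(L[:,0]<110)&(abs(L[:,1])<45)&(L[:,2]>-45)&(L[:,2]<25)]
for a in range(-40,110,10):
    s=q[(q[:,0]>a)&(q[:,0]<=a+10)]
    if len(s)>5: print(a,len(s),'y',np.round(np.percentile(s[:,1],[2,50,98])),'z',np.round(np.percentile(s[:,2],[2,50]),1))
E
python3 pl.py w5.png
```

```text
t 25.18 tcp [515.9  72.1 194.2] rv [ 3.139  0.071 -0.019] F [ 0.   0.6 -0.5] w 0.326 q [-0.07  0.23  1.63 -0.    1.29  1.45]
-1.0 809 x [614.41997763 614.47457003 657.09893361] y(x) [ 8.42896486e-02 -1.42515865e+02] 130.91974659910528
-0.0 1661 x [609.60106758 610.20157671 666.26125153] y(x) [  0.04493563 -33.6384911 ] 134.71622118902687
1.0 1132 x [604.79934904 605.38311739 660.88596201] y(x) [4.47546268e-02 7.49080197e+01] 135.205857892209
-20 312 y [-13.  -8.  16.] z [-32.1 -30.5]
-10 557 y [-15.  -9.  16.] z [-44.  -30.7]
0 2799 y [-29.  10.  30.] z [-44.4 -30.6]
10 513 y [-15. -10.  15.] z [-32.  -30.5]
20 468 y [-15. -11.  14.] z [-32.1 -30.7]
30 959 y [-23.  -2.  13.] z [-32.2 -30.7]
40 1951 y [-27.  -7.   9.] z [-32.4 -30.9]
50 1400 y [-29. -15.   9.] z [-32.9 -31.2]
60 1543 y [-31. -17.   9.] z [-33.  -31.2]
70 1649 y [-33. -19.  10.] z [-32.7 -31.1]
80 827 y [-33. -16.  11.] z [-32.4 -30.7]
```

View pics/w5.png

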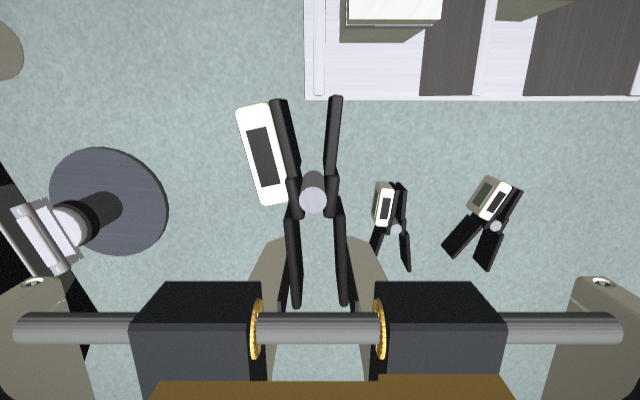

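Wrist view: the clip is held open, with the pin at (313,198) and the jaw tips at (278,100) and (335,97), turned about 4° left in the grip. I turn the tool to compensate.

```bash
python3 - <<'E'
from h import *
st(); p,R=pose()
rel(p,R,[500,70,62],down(-.035));rel(p,R,[545,72,62],down(-.035))
E
```

```text
t 25.23 tcp [516.   72.1 194.7] rv [ 3.139  0.071 -0.018] F [ 0.8  0.3 -1.1] w 0.325 q [-0.07  0.23  1.63 -0.    1.29  1.45]
row [0.002, 0.011, 0.08] [-0.0146, 0.0012, 0.1329] n>=2.1
row [0.002, 0.011, 0.08] [0.0305, 0.0013, 0.1324] n>=2.2
```

play_rows:
  commands:
    - [[0, 0.011, 0.08, -0.015, 0.001, 0.05, 1], [0, 0.011, 0.08, -0.015, 0.001, 0.1, 1], [0, 0.011, 0.08, -0.015, 0.001, 0.133, 1], [0, 0.011, 0.08, -0.015, 0.001, 0.133, 1], [0, 0.011, 0.08, 0.01, 0.001, 0.133, 1], [0, 0.011, 0.08, 0.03, 0.001, 0.133, 1], [0, 0.011, 0.08, 0.03, 0.001, 0.133, 1], [0, 0.011, 0.08, 0.03, 0.001, 0.133, 1]]

```text
time: 26.22
tcp_pos: [545.9, 72.1, 63.5]
orientation: [3.139, -0.054, 0.005]
force: [-0.1, 0.4, -0.7]
gripper_width: 0.328
```

```bash
python3 - <<'E'
from h import *
st(); p,d,ci=snap('wrist'); save(p[:330,180:500],'w6.png')
E
```

```text
t 26.23 tcp [545.9  72.1  63.5] rv [ 3.139 -0.054  0.005] F [-0.1  0.4 -0.7] w 0.328 q [-0.07  0.41  1.73 -0.    0.99  1.54]
```

View pics/w6.png

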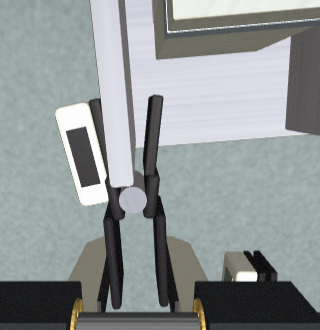

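The plate is between the jaws at crop pixels (118,150), with no contact force. Releasing.

play_rows:
  commands:
    - [[0, 0, 0, 0, 0, 0, 0], [0, 0, 0, 0, 0, 0, -0.2], [0, 0, 0, 0, 0, 0, -0.5], [0, 0, 0, 0, 0, 0, -0.8], [0, 0, 0, 0, 0, 0, -0.8], [0, 0, 0, 0, 0, 0, -0.8], [0, 0, 0, 0, 0, -0.05, -0.8], [0, 0, 0, 0, 0, -0.11, -0.8], [0, 0, 0, -0.05, 0, -0.15, -1], [0, 0, 0, -0.1, 0.05, -0.2, -1], [0, 0, 0, -0.14, 0.09, -0.25, -1], [0, 0, 0, -0.14, 0.09, -0.25, -1]]

```text
time: 27.78
tcp_pos: [401.7, -13.6, 314.5]
orientation: [3.138, -0.056, 0.009]
force: [-0.0, -1.3, 0.6]
gripper_width: 0.997
```

```bash
python3 log.py w7.png
```

```text
t 27.77 tcp [401.7 -13.6 314.5] rv [ 3.138 -0.056  0.009] F [-0.  -1.3  0.6] w 0.997 q [-0.31 -0.07  1.68 -0.    1.53  1.29]
logger1_grip 0.91 (244, 52) [557.6  81.2]
[ 479. -130.   32.] [ 469. -133.] [ 51. 104.] 69.26641845703125 [ 368   70   51   84 1599] [398. 105.]
[475. 311.  14.] [468. 310.] [20. 37.] 88.91256713867188 [  43   75   94   95 3392] [ 95. 119.]
[472. -15.  36.] [460. -22.] [ 50. 103.] 88.61727905273438 [ 303   84   36   76 1044] [316. 113.]
[27.  6. 23.] [40. -1.] [129.  56.] 88.2502212524414 [ 263  344  108   56 2965] [314. 360.]
```

View pics/w7.png

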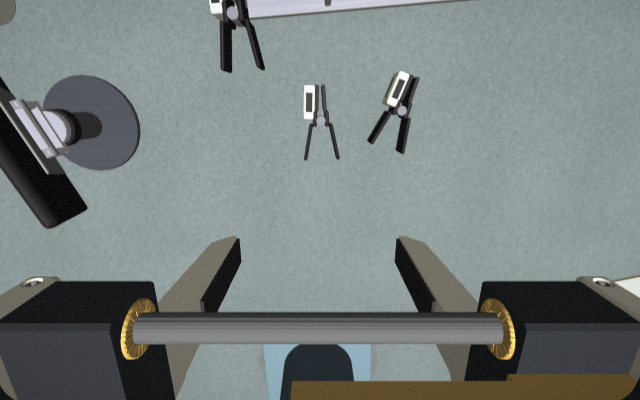

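Logger A is clipped at (230,30). B is at (316,113) and C at (398,105), both unmoved. Next is B.

```bash
python3 - <<'E'
from h import *
st(); p,R=pose()
rel(p,R,[428,-22,120],down(.03));rel(p,R,[428,-22,5],down(.03))
E
```

```text
t 27.93 tcp [403.1 -13.3 313.7] rv [ 3.138 -0.059  0.01 ] F [-0.  -0.3 -0.6] w 0.994 q [-0.31 -0.07  1.68 -0.    1.53  1.3 ]
row [0.003, -0.007, -0.067] [0.0239, 0.0072, 0.1938] n>=3.1
row [0.003, -0.007, -0.067] [0.0232, 0.0069, 0.3088] n>=5.0
```

play_rows:
  commands:
    - [[0, -0.007, -0.067, 0.024, 0.007, 0.06, -1], [0, -0.007, -0.067, 0.024, 0.007, 0.12, -1], [0, -0.007, -0.067, 0.024, 0.007, 0.18, -1], [0, -0.007, -0.067, 0.024, 0.007, 0.24, -1], [0, -0.007, -0.067, 0.024, 0.007, 0.295, -1], [0, -0.007, -0.067, 0.024, 0.007, 0.308, -1], [0, -0.007, -0.067, 0.024, 0.007, 0.308, -1], [0, -0.007, -0.067, 0.024, 0.007, 0.308, 1], [0, -0.007, -0.067, 0.024, 0.007, 0.308, 1], [0, -0.007, -0.067, 0.024, 0.007, 0.308, 1], [0, -0.007, -0.067, 0.024, 0.007, 0.308, 1], [0, -0.007, -0.067, 0.024, 0.007, 0.308, 1]]

```text
time: 29.42
tcp_pos: [427.5, -21.1, 4.7]
orientation: [3.139, 0.05, -0.006]
force: [-0.1, 0.8, 1.4]
gripper_width: 0.511
```

play_rows:
  commands:
    - [[0, 0, 0, 0, 0, 0, 1], [0, 0, 0, 0, 0, 0, 1], [0, 0, 0, 0, 0, 0, 1], [0, 0, 0, 0, 0, -0.03, 1], [0, 0, 0, 0, 0, -0.09, 1], [0, 0, 0, 0, 0, -0.15, 1], [0, 0, 0, 0.04, 0.005, -0.19, 1], [0, 0, 0, 0.08, 0.009, -0.19, 1], [0, 0, 0, 0.08, 0.009, -0.19, 1], [0, 0, 0, 0.08, 0.009, -0.19, 1]]

```text
time: 30.68
tcp_pos: [507.1, -26.7, 192.9]
orientation: [3.14, 0.051, -0.012]
force: [-0.2, 0.1, -1.1]
gripper_width: 0.321
```

```bash
cat >> pl.py <<'E'
# axis of the held clip: right jaw outer / handles
def band(a,b): 
    s=q[(q[:,0]>a)&(q[:,0]<b)&(q[:,2]<-25)&(q[:,2]>-36)]; return s
print('handles mid', [ (a,round((np.percentile(band(a,a+6)[:,1],3)+np.percentile(band(a,a+6)[:,1],97))/2,1)) for a in (-16,-10,12,18,24)],'right jaw outer',[(a,round(np.percentile(band(a,a+6)[:,1],98),1)) for a in (44,52,60,68,76)], 'xmax',np.percentile(q[q[:,2]<-25][:,0],99.5))
E
python3 pl.py w8.png
```

```text
t 30.68 tcp [507.1 -26.7 192.9] rv [ 3.14   0.051 -0.012] F [-0.2  0.1 -1.1] w 0.321 q [-0.27  0.21  1.67 -0.    1.27  1.27]
-1.0 1353 x [614.09891857 614.24184129 656.68042471] y(x) [ 4.61655884e-02 -1.43703577e+02] 134.66194124525862
-0.0 950 x [609.32493262 609.45664262 652.78766373] y(x) [  0.03766401 -34.91261619] 135.17196028194223
1.0 1329 x [604.61027319 604.78917306 649.94723569] y(x) [3.63333960e-02 7.34810941e+01] 134.71839343996268
-20 363 y [-14.  10.  15.] z [-32.1 -30.6]
-10 557 y [-14.  10.  16.] z [-42.7 -30.9]
0 2799 y [-29.  -9.  30.] z [-44.3 -30.7]
10 503 y [-13.  11.  16.] z [-32.3 -30.8]
20 449 y [-13.  11.  16.] z [-32.4 -31. ]
30 1005 y [-14.   1.  16.] z [-32.5 -31.2]
40 1909 y [-23.  -3.  13.] z [-32.7 -31.2]
50 1392 y [-24. -10.  13.] z [-33.2 -31.5]
60 1546 y [-25. -11.  15.] z [-33.3 -31.6]
70 1653 y [-27. -12.  17.] z [-33.2 -31.5]
80 807 y [-27. -12.  18.] z [-32.8 -31.2]
handles mid [(-16, np.float64(0.3)), (-10, np.float64(0.6)), (12, np.float64(1.1)), (18, np.float64(1.3)), (24, np.float64(1.5))] right jaw outer [(44, np.float64(14.1)), (52, np.float64(13.2)), (60, np.float64(14.5)), (68, np.float64(16.1)), (76, np.float64(17.5))] xmax 84.68883820220212
```

View pics/w8.png

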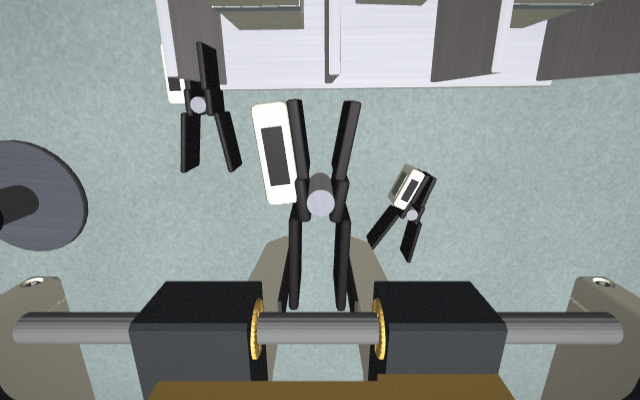

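B is held nearly in line, about 2° right, with tips at (295,105) and (352,105). A sits on plate 1 at (198,105).

```bash
python3 - <<'E'
from h import *
st(); p,R=pose()
rel(p,R,[502,-38.5,62],down(.075));rel(p,R,[549.5,-36,62],down(.075))
E
```

```text
t 30.73 tcp [506.9 -26.7 193. ] rv [ 3.14   0.051 -0.012] F [-0.5  0.2 -0.1] w 0.325 q [-0.27  0.21  1.67 -0.    1.27  1.27]
row [0.001, 0.007, -0.043] [-0.0043, 0.0115, 0.131] n>=2.1
row [0.001, 0.007, -0.043] [0.0432, 0.0106, 0.1307] n>=2.2
```

play_rows:
  commands:
    - [[0, 0.007, -0.043, -0.004, 0.011, 0.05, 1], [0, 0.007, -0.043, -0.004, 0.011, 0.1, 1], [0, 0.007, -0.043, -0.004, 0.011, 0.131, 1], [0, 0.007, -0.043, -0.004, 0.011, 0.131, 1], [0, 0.007, -0.043, 0.02, 0.011, 0.131, 1], [0, 0.007, -0.043, 0.043, 0.011, 0.131, 1], [0, 0.007, -0.043, 0.043, 0.011, 0.131, 1], [0, 0.007, -0.043, 0.043, 0.011, 0.131, 1]]

```text
time: 31.72
tcp_pos: [550.5, -36.9, 63.7]
orientation: [3.138, 0.118, 0.004]
force: [0.4, 0.2, -1.0]
gripper_width: 0.318
```

```bash
python3 - <<'E'
from h import *
st(); p,d,ci=snap('wrist'); save(p[:330,180:500],'w9.png')
E
```

```text
t 31.73 tcp [550.5 -36.9  63.7] rv [3.138 0.118 0.004] F [ 0.4  0.2 -1. ] w 0.318 q [-0.27  0.41  1.73 -0.    1.    1.23]
```

View pics/w9.png

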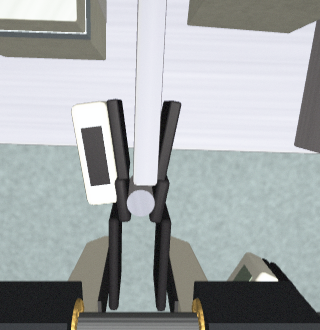

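Plate 2 is centred between the jaws at (146,140). I release and go back to view C.

play_rows:
  commands:
    - [[0, 0, 0, 0, 0, 0, 0], [0, 0, 0, 0, 0, 0, -0.2], [0, 0, 0, 0, 0, 0, -0.5], [0, 0, 0, 0, 0, 0, -0.8], [0, 0, 0, 0, 0, 0, -0.8], [0, 0, 0, 0, 0, 0, -0.8], [0, 0, 0, 0, 0, -0.05, -0.8], [0, 0, 0, 0, 0, -0.11, -0.8], [0, 0, 0, -0.05, 0, -0.15, -1], [0, 0, 0, -0.1, 0.05, -0.19, -1], [0, 0, 0, -0.12, 0.08, -0.22, -1], [0, 0, 0, -0.12, 0.08, -0.22, -1]]

```text
time: 33.28
tcp_pos: [437.0, -128.1, 285.8]
orientation: [3.134, 0.111, 0.012]
force: [0.2, -1.0, -0.6]
gripper_width: 1.001
```

```bash
python3 log.py w10.png; python3 - <<'E'
from h import *
st(); p,R=pose()
rel(p,R,[438.5,-123.5,120],down(-.29));rel(p,R,[438.5,-123.5,5],down(-.29))
E
```

```text
t 33.27 tcp [ 437.  -128.1  285.8] rv [3.134 0.111 0.012] F [ 0.2 -1.  -0.6] w 1.001 q [-0.53  0.04  1.63 -0.    1.46  0.97]
logger1_grip 0.59 (148, 68) [549.9  99.5]
[616.  48.  18.] [610.  73.] [32. 14.] 7.907052040100098 [ 153    0   65   30 1723] [185.  14.]
[ 628. -154.   17.] [ 624. -148.] [ 33. 221.] 5.2767815589904785 [ 252    0  188   37 6072] [347.  17.]
[ 482. -131.   34.] [ 470. -133.] [ 51. 103.] 70.03241729736328 [ 290  101   52   85 1234] [321. 134.]
[ 57. -15.  20.] [42. -7.] [127.  52.] 81.13577270507812 [ 177  344  112   56 4647] [238. 371.]
t 33.42 tcp [ 437.  -124.9  282. ] rv [3.139e+00 1.170e-01 3.000e-03] F [-0.3  0.3 -0.1] w 0.999 q [-0.53  0.04  1.64  0.    1.46  0.97]
row [0.0, -0.002, 0.364] [0.0013, -0.0014, 0.162] n>=2.6
row [0.0, -0.002, 0.364] [0.001, -0.0015, 0.277] n>=4.4
```

play_rows:
  commands:
    - [[0, 0, 0.18, 0.001, -0.001, 0.06, -1], [0, 0, 0.37, 0.001, -0.001, 0.12, -1], [0, 0, 0.37, 0.001, -0.001, 0.18, -1], [0, 0, 0.37, 0.001, -0.001, 0.24, -1], [0, 0, 0.37, 0.001, -0.001, 0.27, -1], [0, 0, 0.37, 0.001, -0.001, 0.277, -1], [0, 0, 0.37, 0.001, -0.001, 0.277, -1], [0, 0, 0.37, 0.001, -0.001, 0.277, 1], [0, 0, 0.37, 0.001, -0.001, 0.277, 1], [0, 0, 0.37, 0.001, -0.001, 0.277, 1], [0, 0, 0.37, 0.001, -0.001, 0.277, 1], [0, 0, 0.37, 0.001, -0.001, 0.277, 1]]

```text
time: 34.92
tcp_pos: [438.7, -124.8, 5.9]
orientation: [3.106, -0.462, 0.005]
force: [-0.9, 0.5, 1.0]
gripper_width: 0.509
```

play_rows:
  commands:
    - [[0, 0, 0, 0, 0, 0, 1], [0, 0, 0, 0, 0, 0, 1], [0, 0, 0, 0, 0, 0, 1], [0, 0, 0, 0, 0, -0.03, 1], [0, 0, 0, 0, 0, -0.09, 1], [0, 0, 0, 0, 0, -0.15, 1], [0, 0, -0.18, 0.04, 0, -0.19, 1], [0, 0, -0.345, 0.08, 0, -0.19, 1], [0, 0, -0.345, 0.08, 0, -0.19, 1], [0, 0, -0.345, 0.08, 0, -0.19, 1]]

```text
time: 36.17
tcp_pos: [513.4, -147.1, 194.7]
orientation: [3.141, 0.076, -0.001]
force: [0.1, -0.1, -1.0]
gripper_width: 0.32
```

```bash
python3 pl.py w11.png
```

```text
t 36.17 tcp [ 513.4 -147.1  194.7] rv [ 3.141e+00  7.600e-02 -1.000e-03] F [ 0.1 -0.1 -1. ] w 0.32 q [-0.49  0.25  1.61 -0.    1.28  1.03]
-2.0 1387 x [618.8812974  619.17631214 665.5634756 ] y(x) [ 4.65407132e-02 -2.53920873e+02] 134.70335822172743
-1.0 895 x [614.13291179 614.4380538  659.85925993] y(x) [ 3.93090645e-02 -1.45337182e+02] 135.24869418933253
0.0 1344 x [609.43843653 609.7149886  655.35761209] y(x) [ 3.55981820e-02 -3.66493078e+01] 134.68742315160603
1.0 649 x [604.68731489 604.8338706  643.32162879] y(x) [1.19076559e-02 7.13212801e+01] 130.0989519876514
-20 366 y [-14.  10.  15.] z [-31.  -29.4]
-10 549 y [-14.  10.  15.] z [-43.6 -29.6]
0 2757 y [-29.  -9.  30.] z [-44.4 -29.7]
10 499 y [-14.  -9.  16.] z [-31.3 -29.3]
20 458 y [-14.  11.  16.] z [-31.  -29.6]
30 1006 y [-19.  -0.  15.] z [-31.  -29.6]
40 1852 y [-24.  -4.  12.] z [-31.2 -29.6]
50 1381 y [-25. -11.  13.] z [-31.6 -29.9]
60 1504 y [-27. -13.  14.] z [-31.6 -29.9]
70 1611 y [-28. -14.  15.] z [-31.3 -29.7]
80 737 y [-28. -12.  17.] z [-31.  -29.3]
handles mid [(-16, np.float64(0.6)), (-10, np.float64(0.6)), (12, np.float64(0.8)), (18, np.float64(0.8)), (24, np.float64(0.9))] right jaw outer [(44, np.float64(12.9)), (52, np.float64(12.1)), (60, np.float64(13.4)), (68, np.float64(14.7)), (76, np.float64(15.9))] xmax 84.33452170560686
```

View pics/w11.png

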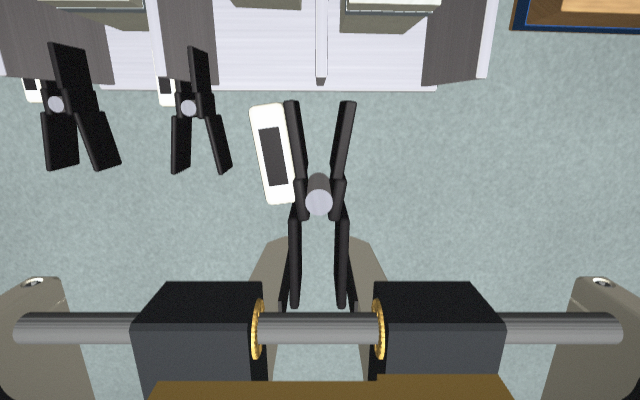

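C is held in line, tips at (292,105) and (350,105). A at (57,105) and B at (188,107) are on plates 1 and 2.

```bash
python3 - <<'E'
from h import *
st(); p,R=pose()
rel(p,R,[507,-149.2,63],down(.053));rel(p,R,[554.3,-147,63],down(.053))
E
```

```text
t 36.23 tcp [ 513.2 -147.   194.9] rv [ 3.141  0.077 -0.   ] F [-0.1  0.1 -0.3] w 0.32 q [-0.49  0.25  1.61 -0.    1.28  1.03]
row [0.0, 0.0, -0.004] [-0.0063, 0.0019, 0.1319] n>=2.1
row [0.0, 0.0, -0.004] [0.0411, 0.002, 0.1319] n>=2.2
```

play_rows:
  commands:
    - [[0, 0, -0.004, -0.006, 0.002, 0.05, 1], [0, 0, -0.004, -0.006, 0.002, 0.1, 1], [0, 0, -0.004, -0.006, 0.002, 0.132, 1], [0, 0, -0.004, -0.006, 0.002, 0.132, 1], [0, 0, -0.004, 0.02, 0.002, 0.132, 1], [0, 0, -0.004, 0.041, 0.002, 0.132, 1], [0, 0, -0.004, 0.041, 0.002, 0.132, 1], [0, 0, -0.004, 0.041, 0.002, 0.132, 1]]

```text
time: 37.22
tcp_pos: [555.5, -147.8, 65.0]
orientation: [3.139, 0.085, 0.004]
force: [0.7, -0.2, -1.5]
gripper_width: 0.319
```

play_rows:
  commands:
    - [[0, 0, 0, 0, 0, 0, 0], [0, 0, 0, 0, 0, 0, -0.2], [0, 0, 0, 0, 0, 0, -0.5], [0, 0, 0, 0, 0, 0, -0.8], [0, 0, 0, 0, 0, 0, -0.8], [0, 0, 0, 0, 0, 0, -0.8], [0, 0, 0, 0, 0, -0.05, -0.8], [0, 0, 0, 0, 0, -0.11, -0.8], [0, 0, 0, -0.05, 0, -0.15, -1], [0, 0, 0, -0.1, -0.06, -0.19, -1], [0, 0, 0, -0.12, -0.11, -0.22, -1], [0, 0, 0, -0.12, -0.11, -0.22, -1]]

```text
time: 38.72
tcp_pos: [428.9, -42.7, 285.7]
orientation: [3.138, 0.087, 0.009]
force: [1.3, -0.7, 0.2]
gripper_width: 0.999
```

```bash
cat > chk.py <<'E'
from h import *
st()
for cam in ['wrist','scene','side']:
    p,d,ci=snap(cam); save(p,'chk_'+cam+'.png'); W=world(d,ci); P=W[d>0]; x,y,z=P.T
    print(cam)
    for (X,Y) in ((683,26),(693,-195)):
        q=P[(abs(x-X)<60)&(abs(y-Y)<46)&(z>100)&(z<125)]
        if len(q)>50: q=q[q[:,2]>np.percentile(q[:,2],90)-8]; print(' carton',len(q),np.round(np.percentile(q[:,2],[5,50,95]),1),cv2.minAreaRect(q[:,:2].astype(np.float32)))
    for Y in (76,-34,-144):
        q=P[(x>520)&(x<602)&(abs(y-Y)<40)&(z>30)&(z<130)]
        if len(q)>20: print(' logger',Y,len(q),'x',np.round(np.percentile(q[:,0],[1,99])),'ytop',np.round(np.percentile(q[:,1],[2,98])),'z',np.round(np.percentile(q[:,2],[1,99])))
    for Y in (76,-34,-144):
        q=P[(x>603)&(x<655)&(abs(y-Y)<30)&(z>60)&(z<100)&(abs(y-Y-2)>6)]
        if len(q)>20: print(' jaw',Y,len(q),'x',np.round(np.percentile(q[:,0],[1,99])),'z',np.round(np.percentile(q[:,2],[1,99])))
E
python3 chk.py; sed -n 1,25p tab.py | sed 's/^    v,u=.*//' > tab2.py; python3 tab2.py
```

```text
t 38.73 tcp [428.9 -42.7 285.7] rv [3.138 0.087 0.009] F [ 1.3 -0.7  0.2] w 0.999 q [-0.36 -0.01  1.68 -0.    1.46  1.16]
wrist
 logger 76 2297 x [529. 602.] ytop [49. 96.] z [61. 96.]
 logger -34 1458 x [532. 601.] ytop [-59. -13.] z [62. 96.]
 logger -144 2027 x [536. 602.] ytop [-168. -121.] z [61. 96.]
 jaw 76 193 x [603. 616.] z [61. 98.]
 jaw -34 233 x [603. 614.] z [73. 97.]
 jaw -144 610 x [603. 624.] z [62. 96.]
scene
 carton 348 [111.8 115.3 119.7] ((672.270751953125, 31.777023315429688), (87.59991455078125, 81.92739868164062), 1.4377506971359253)
 carton 392 [111.5 115.3 119.5] ((696.048583984375, -193.015380859375), (58.839500427246094, 65.71007537841797), 0.8805788159370422)
 logger 76 179 x [534. 601.] ytop [49. 95.] z [61. 99.]
 logger -34 160 x [533. 601.] ytop [-61. -15.] z [59. 99.]
 logger -144 129 x [540. 600.] ytop [-171. -126.] z [ 60. 100.]
 jaw 76 64 x [605. 646.] z [63. 98.]
 jaw -34 93 x [604. 654.] z [62. 98.]
 jaw -144 116 x [604. 643.] z [62. 98.]
side
 carton 357 [110.2 113.5 116.5] ((695.507080078125, 19.76957130432129), (84.06837463378906, 80.89239501953125), 1.4808754920959473)
 carton 240 [110.1 113.3 116.9] ((701.516357421875, -201.75611877441406), (81.9258041381836, 78.11377716064453), 0.627912163734436)
 logger 76 576 x [526. 601.] ytop [ 54. 102.] z [57. 96.]
 logger -34 523 x [528. 602.] ytop [-57.  -7.] z [57. 96.]
 logger -144 455 x [534. 601.] ytop [-167. -117.] z [58. 96.]
 jaw 76 128 x [603. 651.] z [60. 96.]
 jaw -34 136 x [604. 653.] z [61. 99.]
 jaw -144 143 x [603. 651.] z [61. 99.]
t 38.88 tcp [430.1 -44.1 284.1] rv [3.138 0.087 0.007] F [0.5 0.2 0. ] w 0.996 q [-0.36 -0.    1.68 -0.    1.46  1.15]
scene 0.91 680
680
scene 252 524 yaw -1.2138483488908447 tilt 0.4814613487334115 c [482.08429981 300.35206525 164.13222105]
side 0.91 7046
7046
side 3295 4760 yaw -1.2199352842813662 tilt 0.5228381709094179 c [466.35404382 318.18773507 157.52762599]
```

View pics/chk_side.png

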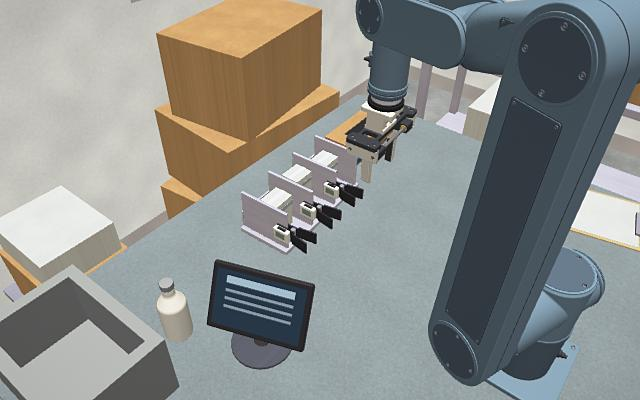

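The side view shows all three loggers clipped level on plates 1–3, near (282,232), (308,212) and (335,190). The cartons are in the bays, and the tablet is still aimed and leaning. Now I restore the tablet.

```bash
python3 - <<'E'
from h import *
p,R=pose()
G=np.array([517.6,316.4,174.5]); RG=Rot.from_rotvec([-2.589,-.428,.114]).as_matrix()
Hv=G-150*RG[:,2]; print(Hv,RG[:,2])
rel(p,R,Hv,RG); 
E
```

```text
[541.63997539 245.5645871  304.51701374] [-0.1602665   0.47223609 -0.86678009]
row [0.52, -0.072, -0.268] [0.1269, -0.2843, -0.0224] n>=5.0
```

play_rows:
  commands:
    - [[0.52, -0.072, -0.268, 0.127, -0.284, -0.022, -1], [0.52, -0.072, -0.268, 0.127, -0.284, -0.022, -1], [0.52, -0.072, -0.268, 0.127, -0.284, -0.022, -1], [0.52, -0.072, -0.268, 0.127, -0.284, -0.022, -1], [0.52, -0.072, -0.268, 0.127, -0.284, -0.022, -1], [0.52, -0.072, -0.268, 0.127, -0.284, -0.022, -1], [0.52, -0.072, -0.268, 0.127, -0.284, -0.022, -1]]

```text
time: 39.95
tcp_pos: [541.3, 245.5, 303.9]
orientation: [-2.59, -0.429, 0.115]
force: [0.1, 0.3, 0.0]
gripper_width: 1.003
```

```bash
python3 - <<'E'
from h import *
st(); p,R=pose()
G=np.array([517.6,316.4,174.5]); RG=Rot.from_rotvec([-2.589,-.428,.114]).as_matrix()
rel(p,R,G,RG); 
E
```

```text
t 39.95 tcp [541.3 245.5 303.9] rv [-2.59  -0.429  0.115] F [0.1 0.3 0. ] w 1.003 q [-0.06  0.34  1.34  0.48  1.67  1.18]
row [0.001, 0.001, 0.0] [0.0005, -0.0004, 0.1494] n>=2.4
```

play_rows:
  commands:
    - [[0, 0, 0, 0, 0, 0.05, -1], [0, 0, 0, 0, 0, 0.1, -1], [0, 0, 0, 0, 0, 0.149, -1], [0, 0, 0, 0, 0, 0.149, -1], [0, 0, 0, 0, 0, 0.149, 1], [0, 0, 0, 0, 0, 0.149, 1], [0, 0, 0, 0, 0, 0.149, 1], [0, 0, 0, 0, 0, 0.149, 1], [0, 0, 0, 0, 0, 0.149, 1], [0, 0, 0, 0, 0, 0.149, 1], [0, 0, 0, 0, 0, 0.149, 1], [0, 0, 0, 0, 0, 0.149, 1]]
  squeeze: 25

```text
time: 41.45
tcp_pos: [517.4, 316.6, 176.2]
orientation: [-2.59, -0.43, 0.112]
force: [-0.3, -0.0, 0.2]
gripper_width: 0.191
```

play_rows:
  commands:
    - [[0, 0, 0, 0, 0, 0, 1], [0, 0, 0, 0, 0, 0, 1], [0, 0, 0, 0, 0, 0, 1], [0, 0, 0, 0, 0, 0, 1]]

```text
time: 41.95
tcp_pos: [517.5, 316.2, 176.0]
orientation: [-2.59, -0.43, 0.112]
force: [1.5, -2.4, -2.3]
gripper_width: 0.151
```

```bash
python3 - <<'E'
from h import *
st(); p,R=pose()
t0,y0=.507,-1.217
tabarc(p,R,y0,t0,[(y0,t0*(1-k/6)) for k in range(1,7)])
E
```

```text
t 41.95 tcp [517.5 316.2 176. ] rv [-2.59  -0.43   0.112] F [ 1.5 -2.4 -2.3] w 0.151 q [0.06 0.41 1.55 0.51 1.36 1.14]
[-0.084, 0.002, -0.001, -0.0002, -0.0063, 0.0014, 1] ,
[-0.169, 0.004, -0.002, -0.0003, -0.0124, 0.0034, 1] ,
[-0.253, 0.005, -0.004, -0.0005, -0.0184, 0.0059, 1] ,
[-0.338, 0.007, -0.005, -0.0006, -0.0241, 0.0088, 1] ,
[-0.422, 0.009, -0.006, -0.0008, -0.0295, 0.0123, 1] ,
[-0.507, 0.011, -0.007, -0.001, -0.0347, 0.0162, 1] ,
```

play_rows:
  commands:
    - [[-0.084, 0.002, -0.001, 0, -0.006, 0.001, 1], [-0.169, 0.004, -0.002, 0, -0.012, 0.003, 1], [-0.253, 0.005, -0.004, 0, -0.018, 0.006, 1], [-0.338, 0.007, -0.005, -0.001, -0.024, 0.009, 1], [-0.422, 0.009, -0.006, -0.001, -0.0295, 0.012, 1], [-0.507, 0.011, -0.007, -0.001, -0.035, 0.016, 1], [-0.507, 0.011, -0.007, -0.001, -0.035, 0.016, 1], [-0.507, 0.011, -0.007, -0.001, -0.035, 0.016, 1]]

```text
time: 42.95
tcp_pos: [503.6, 352.0, 178.9]
orientation: [-3.083, -0.519, -0.015]
force: [2.0, -3.1, -5.2]
gripper_width: 0.153
```

```bash
python3 - <<'E'
from h import *
st(); p,R=pose()
y0=-1.217
tabarc(p,R,y0,0,[(y0+1.262*k/9,0) for k in range(1,10)])
E
```

```text
t 42.95 tcp [503.6 352.  178.9] rv [-3.083 -0.519 -0.015] F [ 2.  -3.1 -5.2] w 0.153 q [0.42 0.39 1.45 0.01 1.29 1.66]
[0.002, -0.002, -0.14, -0.0023, -0.0054, 0.0, 1] ,
[0.003, -0.004, -0.28, -0.0054, -0.0103, 0.0001, 1] ,
[0.005, -0.006, -0.421, -0.0091, -0.0149, 0.0001, 1] ,
[0.007, -0.007, -0.561, -0.0134, -0.0188, 0.0001, 1] ,
[0.009, -0.009, -0.701, -0.0183, -0.0221, 0.0001, 1] ,
[0.01, -0.011, -0.841, -0.0235, -0.0247, 0.0, 1] ,
[0.012, -0.013, -0.981, -0.029, -0.0265, -0.0, 1] ,
[0.014, -0.015, -1.122, -0.0348, -0.0276, -0.0001, 1] ,
[0.015, -0.017, -1.262, -0.0406, -0.0278, -0.0001, 1] ,
```

play_rows:
  commands:
    - [[0.002, -0.002, -0.14, -0.002, -0.005, 0, 1], [0.003, -0.004, -0.28, -0.005, -0.01, 0, 1], [0.005, -0.006, -0.421, -0.009, -0.015, 0, 1], [0.007, -0.007, -0.561, -0.013, -0.019, 0, 1], [0.009, -0.009, -0.701, -0.018, -0.022, 0, 1], [0.01, -0.011, -0.841, -0.0235, -0.025, 0, 1], [0.012, -0.013, -0.981, -0.029, -0.0265, 0, 1], [0.014, -0.015, -1.122, -0.035, -0.0275, 0, 1], [0.015, -0.017, -1.262, -0.0405, -0.028, 0, 1], [0.015, -0.017, -1.262, -0.0405, -0.028, 0, 1], [0.015, -0.017, -1.262, -0.0405, -0.028, 0, 1]]

```text
time: 44.32
tcp_pos: [454.4, 366.7, 179.1]
orientation: [-2.182, -2.229, 0.002]
force: [-5.9, 3.0, -2.4]
gripper_width: 0.149
```

play_rows:
  commands:
    - [[0, 0, 0, 0, 0, 0, -0.5], [0, 0, 0, 0, 0, 0, -0.5], [0, 0, 0, 0, 0, 0, -0.5], [0, 0, 0, 0, 0, 0, -0.5], [0, 0, 0, 0, 0, 0, -0.5], [0, 0, 0, 0, 0, -0.06, -0.5], [0, 0, 0, 0, 0, -0.12, -1], [0, 0, 0, -0.06, 0, -0.15, -1], [0, 0, 0, -0.12, 0, -0.15, -1], [0, 0, 0, -0.18, -0.05, -0.15, -1], [0, 0, 0, -0.24, -0.1, -0.15, -1], [0, 0, 0, -0.3, -0.12, -0.15, -1]]

```text
time: 45.82
tcp_pos: [357.0, 89.0, 327.4]
orientation: [-2.182, -2.238, -0.002]
force: [1.2, -1.2, 0.0]
gripper_width: 1.005
```

```bash
python3 tab2.py; python3 chk.py
```

```text
t 45.83 tcp [357.   89.  327.4] rv [-2.182e+00 -2.238e+00 -2.000e-03] F [ 1.2 -1.2  0. ] w 1.005 q [-0.07 -0.14  1.7   0.01  1.59 -0.1 ]
scene 0.56 1718
1718
scene 675 1222 yaw 0.019905476572291043 tilt -0.04003362119396177 c [462.90812923 320.24405536 164.72215281]
side 0.62 3961
3961
side 2129 2790 yaw 0.016102838840989443 tilt 0.015982358317787933 c [445.38337789 334.27972099 161.35412986]
t 46.02 tcp [358.7  89.2 327.8] rv [-2.188 -2.232 -0.004] F [-0.5  0.4  0.1] w 0.997 q [-0.07 -0.13  1.7   0.01  1.59 -0.09]
wrist
 carton 2141 [111.8 115.7 117.1] ((684.7194213867188, 24.873973846435547), (57.189781188964844, 67.18463134765625), 1.8494681119918823)
 logger 76 1435 x [528. 601.] ytop [52. 99.] z [61. 96.]
 logger -34 1320 x [530. 601.] ytop [-54. -10.] z [62. 96.]
 jaw 76 378 x [603. 632.] z [63. 96.]
 jaw -34 456 x [603. 633.] z [64. 97.]
 jaw -144 21 x [613. 621.] z [61. 78.]
scene
 carton 359 [110.9 115.1 119.2] ((672.7673950195312, 32.028038024902344), (88.63365173339844, 81.55360412597656), 2.159097909927368)
 carton 391 [111.7 115.6 119.6] ((695.2079467773438, -192.8234863
[... 221 characters left out ...]
 -126.] z [62. 99.]
 jaw 76 73 x [603. 653.] z [62. 98.]
 jaw -34 91 x [605. 639.] z [60. 99.]
 jaw -144 119 x [604. 643.] z [64. 99.]
side
 carton 359 [109.5 113.3 116.2] ((691.3765869140625, 20.014362335205078), (73.31327056884766, 84.89665985107422), 4.246142387390137)
 carton 221 [109.9 113.4 116.8] ((707.124267578125, -202.09939575195312), (74.90520477294922, 94.33382415771484), 87.8947525024414)
 logger 76 587 x [526. 602.] ytop [ 53. 103.] z [57. 96.]
 logger -34 521 x [529. 601.] ytop [-57.  -7.] z [57. 96.]
 logger -144 403 x [533. 601.] ytop [-167. -117.] z [58. 96.]
 jaw 76 132 x [603. 654.] z [61. 96.]
 jaw -34 145 x [603. 653.] z [61. 98.]
 jaw -144 137 x [604. 650.] z [61. 96.]
```

View pics/chk_scene.png

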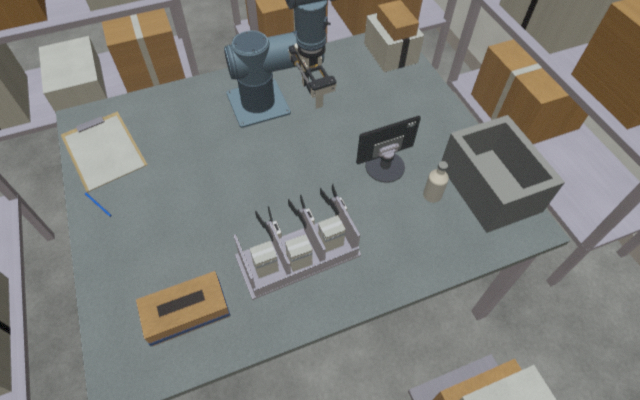

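The scene view shows all three loggers on plates (270,225), (308,210) and (345,205), and cartons at (263,258) and (332,232). The tablet is square and upright at (388,140), the bottle is unmoved at (436,185), and no logger is left on the bench.

```bash
python3 -c "
from bench import env
print(env.job_done())"
```

```text
the job is handed in; nothing more can be done
None
```

The job is done and handed in at about 46 s. No verdict is reported, so what follows rests on my own camera checks.

**What I did**
1. I swivelled the tablet towards the rack and leaned it back. Measured yaw was −1.217 rad, about 10 mm off the rack's middle, and lean was 0.48–0.52 rad. It read the same once everything was racked.
2. I stood the two cartons in the outer bays. In the last check they were near (685, 25) and (695, −193), tops level at about 115 mm.
3. I clipped the loggers onto the front edges of plates 1, 2 and 3. Only three loggers were present; the fourth was not in any view.
4. I set the tablet back upright and square, screen to the robot.

**Last checks**
- **Loggers:** jaw middles are about 10–12 mm behind the front edges. Each spans about 60–98 mm up, which puts the centres near 79 mm.
- **Tablet:** yaw is 0.018 rad against the rack's 0.045. Lean reads −0.04 from the scene camera and +0.016 from the side camera.
- **Bottle and middle carton:** both looked undisturbed in the last scene picture; I judged this by eye and did not measure their shift.

**Disagreements:** the scene and side cameras differ by about 6 mm in position. I relied on the wrist camera for the close fits. Their carton-outline fits were also unclean where the plates mixed in: the scene camera for the left carton, the side camera for both. No check failed.

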